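Lay the last wine split in the bar cart's rack

ROBOT

A 6-joint arm with a two-finger parallel gripper is mounted at the origin on the work surface. World frame = base frame: x ahead of the robot, y to its left, z up, the work surface at z = 0. Lengths are in m, angles in degrees, forces in N, time in s.
With the tool pointing down it reaches from about 0.25 to 0.725 m from the base axis. Payload 9.7 kg.
Tool frame: the origin (TCP) lies midway between the tips of the shut fingers; the grasp point (between the pads) lies 19 mm behind it (bot.hold_point_z is the distance from the TCP to the grasp point, in m); z points along the fingers, y is the line along which they close (so a half turn about z gives the same grasp; the last joint's range is limited). The gripper opens to 85 mm and grips with 20 to 120 N. Pads are 22 mm wide; open, the fingers measure 114 mm over their backs; the gripper's body (76 mm by 85 mm) begins 54 mm behind the grasp point. The pads swing forward as they close: fully open they stand 13 mm farther back than shut.
Start: joints at [66.692, 4.979, 10.078, 95.1, 0, 90], TCP at [0.218, 0.505, 0.206] pointing down, gripper open.
Joint ranges: [-179.16, 179.16], [-48.56, 103.87], [-65.8, 70.77], [-126.05, 130.52], [-82.76, 87.17], [-180, 180]. Speed limits (degrees/s): [127.2, 127.2, 147.25, 180, 180, 180].

INTERFACE

Orientations are given as [roll, pitch, yaw] about the fixed x, y, z axes, in that order (R = Rz(yaw) Ry(pitch) Rx(roll)).
In Python, from workcell import bot gives the robot as it stands.
- The arm moves only by the tool play_rows, never from a script. Its argument "steps" is a list that holds one entry, the list of rows, each a list of 4 numbers: the shift along the tool's x, y, z in m, then the turn about the tool's z in rad. In form: [[[tx, ty, tz, yaw], ...]]. A call has exactly 5 rows; each row shifts and turns the commanded pose from where the row before left it, along the tool's axes as they then stand; what a row does not reach is not made up. A row lasts 1/12 s, in which the tool goes at most 41.7 mm and 7.16 degrees, less where a joint would pass 70% of its speed; a pose out of reach is approached as far as the arm can. A call is refused whole if a number of a shift passes 0.0417 or a number of a turn 0.125, either way. A call with a gripper value outside its range is refused whole. "gripper" is the finger opening in m, from 0 to 0.0854, set as the call begins (left out, the last holds). The fingers move at their own pace and stop on an object; "squeeze" is the grip in N (left out, the last holds). Time passes only in rows, so rows that do not move let the fingers close, or fill a call up. It gives the time, the measured TCP pose, the force, the opening and the grip force at its end, in the units of the state.
- bot.get_obs(): the state, without advancing time (a new reading comes with each control period).
- bot.camera(name): name is "side" or "top"; returns a dict with "img" (480x640x3 uint8, blue, green, red), "vfov" (degrees; the focal length in pixels is half the picture's height over the tangent of half this angle, whatever the lens; pixels are square), "cx", "cy" (the principal point, pixels), "xyz" and "attitude" of the camera in the world. Camera axes: x right, y down, z forward; pixel columns grow to the right and rows downward; lengths in m; the calibration is good to about 2 mm. A picture is of the moment at which its call begins. There is no depth.
- bot.job_done(): hands the job in; it is judged then, once.
The state is a dict: "time": time; "q": joint angles; "qd": joint speeds; "joint_efforts": joint torques, N m; "ee_pos": TCP position; "tcp_rot": TCP orientation; "wrist_force": force on the tool from outside, world axes, zero at the start; "torque": the same for the moment, N m; "opening": finger opening in m; "grasp_force": force on a finger pad.
Only numpy, scipy, OpenCV 4.12 (cv2) and the standard library are available. Lean on these libraries where they do the work, as an engineer would, in place of code of your own. Each camera call takes 0.05 s, during which the arm holds its last target. There are 200 camera calls.

TASK

One small gold-foiled wine bottle is still standing in the walnut caddy. Lift it out, set it down on the cart's glass to change your grip, then lay it on its side in the empty brass cradle of the rack, neck in the narrow saddle and body in the wide one, its base in line with those of the bottles already lying in the row. Do not drop or topple it, and leave everything else on the cart as it is.

Things in the scene. Friction and masses are not known exactly. Their poses are not given: they have to be found in the camera images.
- split: The small wine bottle to lay down, standing in one cell of the caddy: dark green glass, gold foil round the neck, cream label, 0.36 kg, 188 mm tall. Origin: centre of its underside; z runs along it from base to neck. Round body 50 mm in diameter from 0 to 105 mm, tapering shoulder to 134 mm, straight neck 29 mm in diameter from 134 to 188 mm. Centre of mass 74 mm from the base.
- split_top (a point): Centre of the top of that bottle's gold neck, 188 mm from its base. While it stands in the caddy only its shoulder and neck show above the walls.
- caddy: Fixed open walnut caddy with brass corners, 136 mm (its x) by 74 mm (its y), 100 mm high, walls and floor 6 mm thick. Origin: centre of its underside, on the glass. Two cells side by side, 59 x 62 mm inside, centres at x = -32.5 and +32.5 mm: one holds the wine bottle, the other the mixer, either way round.
- mixer: The bottle that stays in the caddy: amber glass, black cap and navy label, same shape and size as the wine bottle. Origin: centre of its underside.
- cradle_free: The empty one of three alike fixed brass cradles in a row on the walnut rack board (any of the three). Origin: midway between its two saddles, on the board's top, 12 mm above the glass. Wide saddle for the body at y = +64 mm, narrow one for the neck at y = -64 mm: the neck points to -y. A seated bottle's axis is at x = 0, z = 52 mm, its base at y = +94 mm, its top at y = -94 mm.
- rack: Fixed walnut rack board, 272 mm (its x, along the row) by 176 mm (its y) by 12 mm. Origin: centre of its underside. Cradles of 6 mm rod at x = -88, 0, +88 mm, axes parallel to its own; saddle rods reach 53 mm above the board. Between the two saddles of a cradle (y = -55 to +55 mm) only two 6 mm rods lie low on the board 36 mm either side, so fingers can hold the body there.
- row_b: A bottle like the one to be laid down, already lying in another cradle of the rack. Origin: centre of its base; z axis along it towards the neck.
- row_c: Another such bottle already lying in the third cradle. Origin: centre of its base; z axis along it towards the neck.
- cart: Brass bar cart, fixed. Its glass top lies at height z = 0, 600 mm (x) by 1160 mm (y), with a brass gallery rail 54 mm high along the far edge and both ends. Origin: middle of the glass top, at its upper face. A strip of glass 200 mm wide between the caddy and the rack, centred on y = -40 mm, is always clear from the near edge to x = +40 mm.
- ice_bucket: Insulated steel ice bucket with latched lid, 156 mm in diameter, 226 mm high with its knob, fixed at the left side. Origin: centre of its underside.
- tongs: Steel ice tongs lying flat, 180 mm long, 40 mm wide, 18 mm high. Origin: middle of the underside; x along them towards the tips.
- olive_dish: White ceramic olive dish, 120 mm in diameter, 36 mm high. Origin: centre of its underside.
- tumbler_a: Faceted crystal tumbler, 80 mm in diameter, 88 mm high. Origin: centre of its underside.
- tumbler_b: The other crystal tumbler, same size. Origin: centre of its underside.
Mind the look-alikes: they are no part of the job. Leave any purple look-alike of the mixer alone.

How it is judged:
By the outcome, as a careful person would: the job done as asked, in the order asked, and still so for the second after the job is handed in, with the robot touching nothing.
It also fails if it takes over 58 s, if anything falls off the work surface, if the arm or the gripper's body presses on something with over 40 N, if the wrist force passes 120 N, or if a joint passes its speed limit or range.

## Working session

There is one attempt and no reset: what is moved stays moved. The work goes in short steps, Python scripts to look and compute and a tool call to move; the robot and the scene stay as the last step left them, time stands still between calls to the robot, and variables do not carry over. Pictures are saved under pics/ and viewed, at most 10 in all, crops included, and the job is handed in when it is done.

Besides the shell and the picture viewer there is one more tool, called after "Call:" in YAML: its name, and indented under it one key for each argument. play_rows: Moves the arm, as the interface text tells. Its arguments: {"type":"object","properties":{"steps":{"type":"array","items":{"type":"array","items":{"type":"array","items":{"type":"number"}}}},"gripper":{"type":"number"},"squeeze":{"type":"number"}},"required":["steps"]}

```bash
ls; mkdir -p pics; python3 - <<'E'
from workcell import bot
import cv2
for n in("side","top"):
    c=bot.camera(n); cv2.imwrite(f"pics/{n}0.png",c["img"]); print(n,{k:v for k,v in c.items() if k!="img"})
print(bot.get_obs(), bot.hold_point_z)
E
```

```text
pics
side {'vfov': 50.25338862213336, 'cx': 319.8767662038348, 'cy': 238.21855128842782, 'xyz': array([ 0.03001561, -0.62165931,  0.99434027]), 'attitude': array([-135.59081338,    1.16717539,  -43.42371525])}
top {'vfov': 42.507454285951994, 'cx': 316.69912668282734, 'cy': 239.15007809761227, 'xyz': array([ 0.38580354, -0.01876691,  1.59938959]), 'attitude': array([-170.59660019,    0.81628228,  -90.49811046])}
{'time': 0.1, 'q': array([ 6.66934165e+01,  5.00958993e+00,  1.00380835e+01,  9.51002544e+01,
       -5.62046433e-04,  9.00000335e+01]), 'qd': array([-0.05413703, -0.05833255,  0.05759725,  0.00927326, -0.08597965,
        0.01662462]), 'joint_efforts': array([-1.51627668e-03, -5.21562946e+01,  4.65652871e+01,  1.60459662e-02,
       -1.02149281e-04,  1.82867899e-05]), 'ee_pos': array([0.21751353, 0.50489336, 0.20543009]), 'tcp_rot': array([-1.79928239e+02,  5.62087983e-04,  1.56693384e+02]), 'wrist_force': array([-0.58814001,  0.04722623, -0.23407082]), 'torque': array([ 0.02217695, -0.02562116, -0.06126626]), 'grasp_force': 0.0, 'opening': 0.08551642328819348} 0.0187
```

View pics/side0.png

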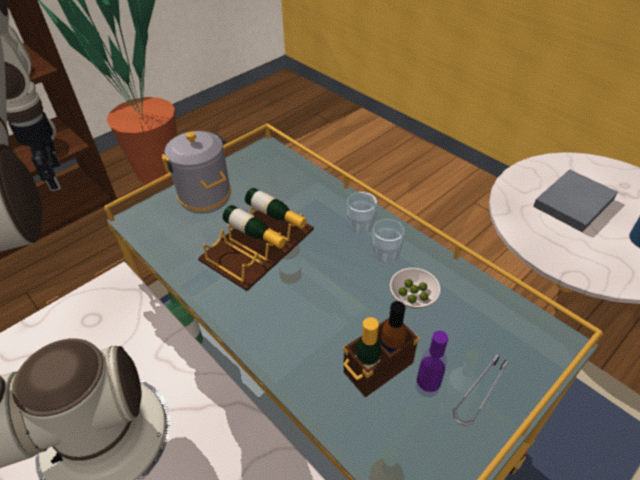

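View pics/top0.png

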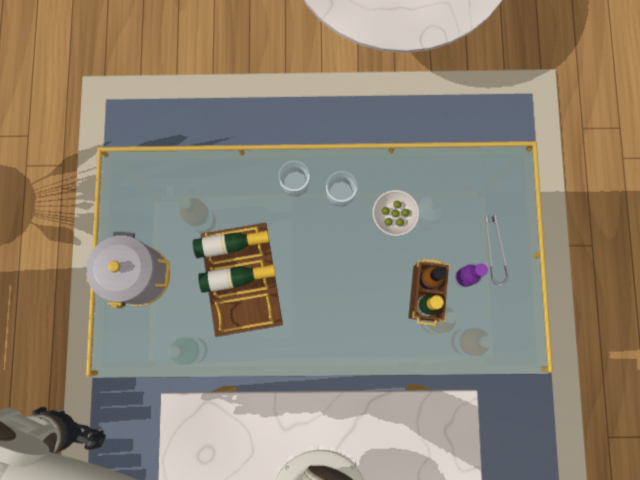

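Candidates for the bottle, side/top pixels:
- Gold neck upright in the caddy: (371,326)/(435,302). This is the one I choose.
- Mixer with black cap: (397,312)/(438,275).
- Purple look-alike: (437,345)/(478,270).
- Lying row bottles with gold necks: (275,239), (295,218) / (263,272), (258,238).

The free cradle is the one nearest the robot, at top (245,313). Next I'll check close crops.

```bash
cat > h.py <<'E'
import numpy as np, cv2
from scipy.spatial.transform import Rotation as R
def cam(c):
    f=240/np.tan(np.radians(c["vfov"]/2)); return f,c["cx"],c["cy"],np.array(c["xyz"]),R.from_euler('xyz',c["attitude"],degrees=True).as_matrix()
def proj(c,P):
    f,cx,cy,t,M=cam(c); p=(np.atleast_2d(P)-t)@M; return np.c_[cx+f*p[:,0]/p[:,2],cy+f*p[:,1]/p[:,2]]
def ray(c,uv):
    f,cx,cy,t,M=cam(c); uv=np.atleast_2d(uv).astype(float)
    return t,np.c_[(uv[:,0]-cx)/f,(uv[:,1]-cy)/f,np.ones(len(uv))]@M.T
def plane(c,uv,z):
    t,d=ray(c,uv); return t+d*((z-t[2])/d[:,2])[:,None]
def crop(c,x,y,w,h,k): return cv2.resize(c["img"][y:y+h,x:x+w],None,fx=k,fy=k,interpolation=cv2.INTER_CUBIC)
E
python3 - <<'E'
from workcell import bot
from h import *
t=bot.camera("top"); s=bot.camera("side")
# caddy: top origin(400,250) side (335,300); rack: top (190,215)x100x130 ; side(190,180)x130
a=np.hstack([crop(t,400,250,60,90,5),crop(s,330,300,100,90,5)]); cv2.imwrite("pics/caddy.png",a)
b=np.hstack([crop(t,190,215,98,125,4),crop(s,192,182,100,125,4)]); cv2.imwrite("pics/rack.png",b)
print(a.shape,b.shape)
for n,c,r in(("top",t,(400,250,60,90)),("side",s,(330,300,100,90))):
    x,y,w,h=r; hsv=cv2.cvtColor(c["img"][y:y+h,x:x+w],cv2.COLOR_BGR2HSV)
    m=cv2.inRange(hsv,(15,180,150),(32,255,255))
    k,_,st,ce=cv2.connectedComponentsWithStats(m)
    for i in range(1,k):
        if st[i,4]>15: print(n,st[i]+[x,y,0,0,0],ce[i]+[x,y])
E
```

```text
(450, 800, 3) (500, 792, 3)
top [427 296   8  13  36] [429.66666667 303.38888889]
side [364 318  15  13 149] [370.48993289 324.34228188]
```

View pics/caddy.png

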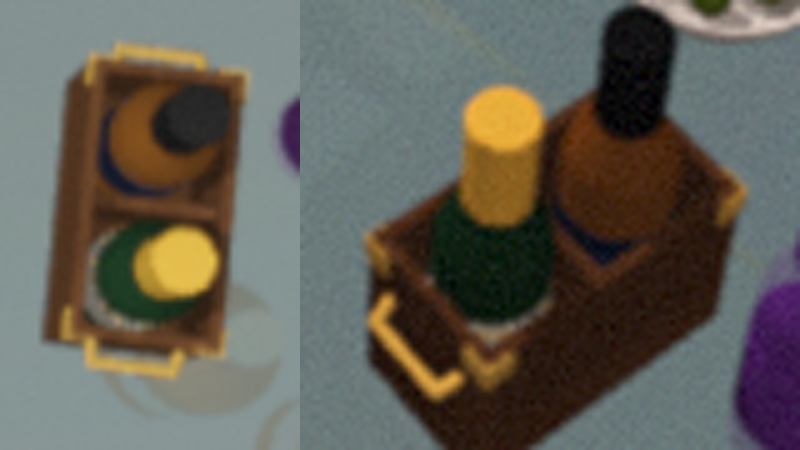

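View pics/rack.png

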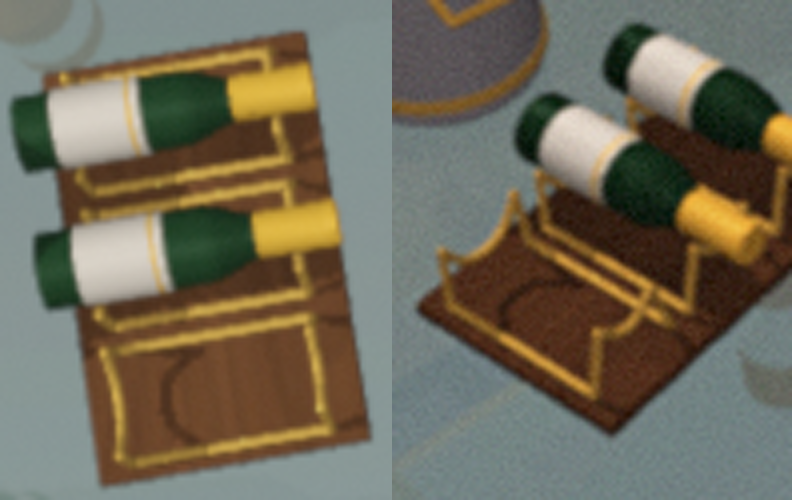

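Caddy crop: the gold foil bottle is upright in the cell nearer the robot, neck-top centre about side (370.6,323.4) / top (436.2,302.2). Rack crop: the cradle nearest the robot is empty and its board corners are visible. The row bottles have their necks towards -y.

```bash
python3 - <<'E'
from workcell import bot
from h import *
from scipy.optimize import least_squares
t=bot.camera("top"); s=bot.camera("side")
T=lambda p,o,k:(np.array(p,float)+.5)/k-.5+np.array(o)
nt=T([183,263],(400,250),5); ns=T([204,119],(330,300),5)
print("neck top",plane(t,nt,.194),plane(s,ns,.194))
(a,da),(b,db)=ray(t,nt),ray(s,ns); l=np.linalg.lstsq(np.c_[da[0],-db[0]],b-a,rcond=None)[0]; print("tri",a+da[0]*l[0],b+db[0]*l[1])
def fit(obs,x0):
    # obs: (cam, local pts, px)
    def e(p):
        M=R.from_euler('z',p[2]).as_matrix(); return np.concatenate([(proj(c,L@M.T+[p[0],p[1],0])-px).ravel() for c,L,px in obs])
    r=least_squares(e,x0); print(r.x[:2],np.degrees(r.x[2]),np.abs(r.fun).round(1)); return r.x
# caddy: x axis local. corners rim z .1
w=plane(t,T([[92,58],[247,72],[223,354],[66,338]],(400,250),5),.1); print(w.round(4), np.linalg.norm(np.diff(w,axis=0),axis=1))
# rack
rk=T([[44,72],[303,32],[370,438],[104,486]],(190,215),4); w=plane(t,rk,.012); print(w.round(4),np.linalg.norm(np.diff(w,axis=0),axis=1))
L=np.array([[.136,.088,.012],[.136,-.088,.012],[-.136,-.088,.012],[-.136,.088,.012]])
rs=T([[26,308],[220,435]],(192,182),4)
p=fit([(t,L,rk)],[.35,.2,0]); print("side resid",proj(s,L[[3,2]]@R.from_euler('z',p[2]).as_matrix().T+[p[0],p[1],0])-rs)
p=fit([(t,L,rk),(s,L[[3,2]],rs)],[.35,.2,0])
M=R.from_euler('z',p[2]).as_matrix()
for x in(-.088,0,.088): print("cradle",x,M@[x,0,0.012]+[p[0],p[1],0], "base",M@[x,.094,.064]+[p[0],p[1],0])
# row-necks check: tops at y=-.094
for x in(0,.088): print(proj(t,M@[x,-.094,.064]+[p[0],p[1],0]),proj(t,M@[x,.094,.064]+[p[0],p[1],0]),proj(s,M@[x,-.094,.064]+[p[0],p[1],0]))
E
```

```text
neck top [[ 0.47104883 -0.27009979  0.194     ]] [[ 0.47088038 -0.27020469  0.194     ]]
tri [ 0.47106265 -0.27014055  0.19377209] [ 0.47101161 -0.27010007  0.19376176]
[[ 0.577  -0.2466  0.1   ]
 [ 0.5693 -0.3218  0.1   ]
 [ 0.433  -0.3043  0.1   ]
 [ 0.4413 -0.2293  0.1   ]] [0.07559672 0.13744402 0.07551615]
[[0.6696 0.3055 0.012 ]
 [0.6943 0.1358 0.012 ]
 [0.4301 0.0917 0.012 ]
 [0.4013 0.2612 0.012 ]] [0.17149196 0.26787543 0.17196793]
[0.54891947 0.19855341] 9.292749548921178 [0.7 0.3 0.8 1.1 0.8 0.5 0.9 0.3]
side resid [[-0.65898191 -0.86060057]
 [ 0.33601165 -1.25000393]]
[0.54846667 0.19788756] 9.328766279847386 [0.5 0.5 1.  1.  1.1 0.6 0.6 0.5 0.7 0.6 0.4 1. ]
cradle -0.088 [0.46163052 0.18362282 0.012     ] base [0.44639318 0.27637962 0.064     ]
cradle 0 [0.54846667 0.19788756 0.012     ] base [0.53322934 0.29064435 0.064     ]
cradle 0.088 [0.63530282 0.21215229 0.012     ] base [0.62006549 0.30490909 0.064     ]
[[275.34904555 269.77125583]] [[201.18998254 282.65801541]] [[283.04738519 243.50372925]]
[[269.78881595 235.65902438]] [[196.30514652 248.36896738]] [[304.70235756 223.91988866]]
```

Call:
play_rows:
  steps:
    - [[0,0,-0.014,0.114],[0,0,-0.014,0.114],[0,0,-0.014,0.114],[0,0,-0.014,0.114],[0,0,-0.014,0.114]]

```text
time: 0.72
ee_pos: [0.2176, 0.505, 0.2767]
tcp_rot: [-180.0, 0.0, 123.7]
wrist_force: [0.1, -0.3, 1.1]
opening: 0.0852
grasp_force: 0.0
```

Call:
play_rows:
  steps:
    - [[0,0,0,0.114],[0,0,0,0.114],[0,0,0,0.114],[0,0,0,0.114],[0,0,0,0.114]]

```text
time: 1.13
ee_pos: [0.2176, 0.5051, 0.276]
tcp_rot: [-180.0, 0.0, 91.1]
wrist_force: [-0.5, -0.2, 0.6]
opening: 0.0856
grasp_force: 0.0
```

Call:
play_rows:
  steps:
    - [[0,0,0,0.114],[0,0,0,0.114],[0,0,0,0.114],[0,0,0,0.114],[0,0,0,0.114]]

```text
time: 1.55
ee_pos: [0.2479, 0.4896, 0.2759]
tcp_rot: [-178.3, 0.1, 62.4]
wrist_force: [-0.2, 0.3, -0.1]
opening: 0.0854
grasp_force: 0.0
```

Call:
play_rows:
  steps:
    - [[0,0,0,0.114],[0,0,0,0.114],[0,0,0,0.114],[0,0,0,0.114],[0,0,0,0.114]]

```text
time: 1.97
ee_pos: [0.3645, 0.3927, 0.2764]
tcp_rot: [-172.1, 2.6, 42.7]
wrist_force: [0.2, 0.2, 0.2]
opening: 0.0855
grasp_force: 0.0
```

Call:
play_rows:
  steps:
    - [[0,0,0,0.114],[0,0,0,0.114],[0,0,0,0.114],[0,0,0,0.114],[0,0,0,0.114]]

```text
time: 2.38
ee_pos: [0.4391, 0.2665, 0.2774]
tcp_rot: [-167.4, 8.2, 23.7]
wrist_force: [1.4, 0.2, -1.5]
opening: 0.0857
grasp_force: 0.0
```

```bash
python3 - <<'E'
from workcell import bot
o=bot.get_obs(); print(o["q"].round(1),o["ee_pos"].round(4),o["tcp_rot"].round(2))
E
```

```text
[ 23.7  10.2  22.5 110.6  12.6 179.9] [0.4391 0.2665 0.2774] [-167.39    8.21   23.75]
```

Call:
play_rows:
  steps:
    - [[0,0,0,0],[0,0,0,0],[0,0,0,0],[0,0,0,0],[0,0,0,0]]

```text
time: 2.8
ee_pos: [0.4378, 0.2687, 0.2777]
tcp_rot: [-167.4, 8.1, 24.0]
wrist_force: [-0.6, -0.3, 1.1]
opening: 0.0854
grasp_force: 0.0
```

Call:
play_rows:
  steps:
    - [[0,0.02,0,0],[0,0.02,0,0],[0,0.02,0,0],[0,0.02,0,0],[0,0.02,0,0]]

```text
time: 3.22
ee_pos: [0.475, 0.1775, 0.256]
tcp_rot: [-167.4, 8.1, 24.1]
wrist_force: [0.6, 0.0, 0.0]
opening: 0.0855
grasp_force: 0.0
```

```bash
python3 - <<'E'
from workcell import bot
o=bot.get_obs(); print(o["q"].round(1),o["ee_pos"].round(4),o["tcp_rot"].round(2))
E
```

```text
[ 13.8  10.8  20.7 110.2  10.9 169.7] [0.475  0.1775 0.256 ] [-167.44    8.13   24.06]
```

```bash
cat > kin.py <<'E'
import numpy as np
from scipy.spatial.transform import Rotation as R
from scipy.optimize import least_squares
D=np.radians
def fk(q,p):
    r0,z0,L2,L3,a3,e4,wt,y0=p   # planar chain; wt = wrist2->tcp, e4 = wrist1 -> wrist2 offset along normal
    q=D(np.array(q,float)); b=R.from_euler('z',q[0])
    a=q[1]; c=q[1]-q[2]+a3; s=q[1]-q[2]+q[3]   # s: pitch, 90deg=down
    # direction with pitch t (from horizontal, down positive for s); links: upper measured from vertical
    P=np.array([r0+L2*np.sin(a)+L3*np.cos(c),y0,z0+L2*np.cos(a)-L3*np.sin(c)])
    # wrist frame: pitch about y by s : x axis-> tool dir
    W=R.from_euler('y',s)
    P=P+W.apply([e4,0,0])
    W5=W*R.from_euler('z',SG5*q[4])
    P=P+W5.apply([wt,0,0])
    # tool: z = W5 x; tool x,y spin by q6
    T=b*W5*R.from_matrix(np.array([[0,0,1],[0,1,0],[-1,0,0]]))*R.from_euler('z',q[5]+D(180))
    return b.apply(P),T
SG5=1
E
cat > fit.py <<'E'
import kin; from kin import *
obs=[([66.69341,5.00959,10.03808,95.10025,-.00056,90.0],[.21751353,.50489336,.20543009],[-179.928,0,156.693]),
([23.7,10.2,22.5,110.6,12.6,179.9],[.4391,.2665,.2774],[-167.39,8.21,23.75]),([13.8,10.8,20.7,110.2,10.9,169.7],[.475,.1775,.256],[-167.44,8.13,24.06])]
for sg in(1,-1):
    kin.SG5=sg
    for q,x,r in obs: print(sg,[ (R.from_euler('xyz',r,degrees=True).inv()*fk(q,[0]*8)[1]).as_rotvec(degrees=True).round(1)])
    e=lambda p:np.concatenate([fk(q,p)[0]-x for q,x,r in obs]+[.02*(p-np.array([0,.25,.3,.3,0,.0,.2,0]))*.05])
    f=least_squares(e,[0,.25,.3,.3,0,0,.2,0]); print(f.x.round(4),(f.fun[:9]*1e3).round(2))
E
python3 fit.py; python3 -c "
from scipy.spatial.transform import Rotation as R
print(R.from_euler('xyz',[-167.44,8.13,24.06],degrees=True).as_matrix().round(3))
from workcell import bot; print([a for a in dir(bot) if a[0]!='_'])"
```

```text
1 [array([ -0.,   0., 180.])]
1 [array([-1.0e-01,  0.0e+00,  1.8e+02])]
1 [array([ 1.000e-01, -0.000e+00, -1.799e+02])]
[ 0.0105  0.218   0.3247  0.5161 -0.0462  0.0944  0.3106  0.    ] [-0.04  0.01 -0.03 -0.11  0.24 -0.07  0.08 -0.29  0.11]
-1 [array([  0.,   0., 180.])]
-1 [array([ -0.2,  39.3, 175.6])]
-1 [array([   6.2,  -33.5, -176.7])]
[-0.0401  0.5249 -0.1175  0.6006  0.1176  0.4949 -0.3105  0.    ] [-0.04  0.03  0.11 -0.1   0.24  0.21  0.06 -0.3  -0.32]
[[ 0.904  0.37  -0.215]
 [ 0.404 -0.904  0.142]
 [-0.141 -0.215 -0.966]]
['PlanningError', 'camera', 'get_obs', 'hold_point_z', 'job_done']
```

```bash
sed -i 's/+D(180))/)/' kin.py; cat >> kin.py <<'E'
P0=[0.0105,0.218,0.3247,0.5161,-0.0462,0.0944,0.3106,0.]
LO=np.array([-179.16,-48.56,-65.8,-126.05,-82.76,-180]);HI=np.array([179.16,103.87,70.77,130.52,87.17,180.])
def ik(x,T,q,w):
    def e(v):
        a,B=fk(v,P0); return np.r_[a-x,w*(T.inv()*B).as_rotvec()]
    return least_squares(e,np.clip(q,LO+1e-3,HI-1e-3),bounds=(LO,HI),x_scale=30.).x
def row(q,r,w):
    x,T=fk(q,P0); q2=ik(x+T.apply(r[:3]),T*R.from_euler('z',r[3]),q,w)
    return q+np.clip(q2-q,-1*LIM,LIM)
LIM=np.array([127.2,127.2,147.25,180,180,180])*.7/12
E
cat > t.py <<'E'
from kin import *
for w in(.1,.2,.3,.5,1.):
    q=np.array([66.69341,5.00959,10.03808,95.10025,-.00056,90.0]); print("w",w)
    for i in range(25):
        q=row(q,[0,0,-.014 if i<5 else 0,.114],w)
        if i%5==4 and i>9: x,T=fk(q,P0); print(i,x.round(3),T.as_euler('xyz',degrees=True).round(1),q.round(1))
E
python3 t.py
```

```text
w 0.1
14 [0.219 0.504 0.275] [-176.7    0.3   64.6] [ 64.6   7.8  20.9 103.4   3.3 180. ]
19 [0.226 0.5   0.275] [-163.7    5.7   56.6] [ 56.6  12.7  24.8 107.8  16.3 180. ]
24 [0.231 0.496 0.275] [-153.1   17.7   50.1] [ 50.1  23.2  33.1 117.6  26.9 180. ]
w 0.2
14 [0.224 0.502 0.275] [-176.9    0.2   64.2] [ 64.2   7.8  20.9 103.4   3.1 180. ]
19 [0.248 0.487 0.275] [-164.8    5.3   54.5] [ 54.5  12.   24.2 107.5  15.2 180. ]
24 [0.268 0.47  0.275] [-154.9   16.4   46.2] [ 46.2  21.2  31.4 116.7  25.1 180. ]
w 0.3
14 [0.23  0.499 0.275] [-177.2    0.2   63.7] [ 63.7   7.7  20.8 103.3   2.8 180. ]
19 [0.278 0.467 0.275] [-166.3    4.7   51.5] [ 51.5  11.   23.4 107.   13.7 180. ]
24 [0.316 0.429 0.275] [-157.5   14.7   40.7] [ 40.7  18.5  29.1 115.3  22.5 180. ]
w 0.5
14 [0.244 0.492 0.275] [-177.9    0.2   62.4] [ 62.4   7.6  20.7 103.3   2.1 180. ]
19 [0.338 0.418 0.275] [-169.8    3.5   45.1] [ 45.1   9.   21.6 106.1  10.2 180. ]
24 [0.406 0.322 0.275] [-163.4   10.9   28.5] [ 28.5  13.   24.5 112.3  16.6 180. ]
w 1.0
14 [0.266 0.479 0.275] [-1.79e+02  1.00e-01  6.04e+01] [ 60.4   7.3  20.4 103.2   1.  180. ]
19 [0.422 0.323 0.275] [-175.4    1.5   34.7] [ 34.7   6.   18.9 104.4   4.6 180. ]
24 [0.494 0.117 0.275] [-172.8    4.8    8.9] [  8.9   5.5  18.  107.3   7.2 180. ]
```

```bash
cat > t2.py <<'E'
from kin import *
from workcell import bot
w=.63
q=np.array([66.69341,5.00959,10.03808,95.10025,-.00056,90.0])
for i in range(25): q=row(q,[0,0,-.014 if i<5 else 0,.114],w)
print(fk(q,P0)[0].round(3),fk(q,P0)[1].as_euler('xyz',degrees=True).round(1),q.round(1))
q=bot.get_obs()["q"]; 
def go(q,target,n):
    x,T=fk(q,P0); d=T.inv().apply((np.array(target)-x)/n); print("row",d.round(4),"x",n)
    for i in range(n): q=row(q,np.r_[d.round(3),0],w)
    show(q); return q
def show(q): x,T=fk(q,P0); z=T.apply([0,0,1]); print(x.round(3),"z",z.round(3),"tilt",np.degrees(np.arccos(-z[2])).round(1),"q",q.round(1))
show(q)
u=np.array([np.cos(D(-33.4)),np.sin(D(-33.4)),0])
q=go(q,.62*u+[0,0,.3],15)
x,T=fk(q,P0); d=T.inv().apply(u*.03); print("push",d.round(3))
for i in range(15): q=row(q,np.r_[d,0],w); show(q)
E
python3 t2.py
```

```text
[0.445 0.253 0.275] [-166.7    8.7   21.6] [ 21.6  10.2  22.1 110.6  13.3 180. ]
[0.475 0.178 0.256] z [-0.215  0.142 -0.966] tilt 14.9 q [ 13.8  10.8  20.7 110.2  10.9 169.7]
row [-0.0118  0.0317 -0.0083] x 15
[ 0.498 -0.334  0.269] z [-0.245  0.161 -0.956] tilt 17.1 q [-33.8  48.   70.8 129.8  -0.2 123.1]
push [ 0.016  0.024 -0.009]
[ 0.507 -0.34   0.258] z [-0.234  0.153 -0.96 ] tilt 16.2 q [-33.8  48.8  70.8 128.2  -0.2 123.1]
[ 0.517 -0.346  0.248] z [-0.221  0.144 -0.964] tilt 15.3 q [-33.8  49.5  70.8 126.6  -0.2 123.1]
[ 0.526 -0.352  0.238] z [-0.208  0.136 -0.969] tilt 14.4 q [-33.7  50.1  70.8 125.   -0.2 123.1]
[ 0.535 -0.358  0.229] z [-0.195  0.127 -0.973] tilt 13.5 q [-33.7  50.7  70.8 123.5  -0.2 123.1]
[ 0.544 -0.364  0.22 ] z [-0.181  0.118 -0.976] tilt 12.5 q [-33.7  51.3  70.8 121.9  -0.2 123.1]
[ 0.553 -0.37   0.212] z [-0.167  0.108 -0.98 ] tilt 11.5 q [-33.7  51.8  70.8 120.4  -0.2 123.1]
[ 0.561 -0.375  0.205] z [-0.153  0.098 -0.983] tilt 10.5 q [-33.7  52.3  70.8 119.   -0.2 123.2]
[ 0.57  -0.381  0.198] z [-0.138  0.088 -0.987] tilt 9.4 q [-33.7  52.7  70.8 117.5  -0.2 123.2]
[ 0.578 -0.386  0.192] z [-0.122  0.078 -0.989] tilt 8.4 q [-33.7  53.1  70.8 116.1  -0.2 123.2]
[ 0.586 -0.391  0.187] z [-0.107  0.068 -0.992] tilt 7.3 q [-33.7  53.4  70.8 114.6  -0.2 123.2]
[ 0.594 -0.397  0.182] z [-0.091  0.057 -0.994] tilt 6.2 q [-33.6  53.7  70.8 113.3  -0.2 123.2]
[ 0.602 -0.402  0.178] z [-0.075  0.047 -0.996] tilt 5.1 q [-33.6  53.9  70.8 111.9  -0.2 123.2]
[ 0.61  -0.407  0.174] z [-0.059  0.036 -0.998] tilt 3.9 q [-33.6  54.1  70.8 110.5  -0.2 123.2]
[ 0.618 -0.412  0.172] z [-0.042  0.025 -0.999] tilt 2.8 q [-33.6  54.3  70.8 109.2  -0.2 123.2]
[ 0.625 -0.417  0.17 ] z [-0.025  0.013 -1.   ] tilt 1.6 q [-33.6  54.5  70.8 107.9  -0.2 123.2]
```

```bash
python3 - <<'E' 2>&1 | tail -22
src=open('t2.py').read().split("q=go(q,")[0].replace("w=.63","w=.6"); exec(src)
u=np.array([np.cos(D(-33.6)),np.sin(D(-33.6)),0])
q=go(q,.54*u+[0,0,.36],15)
x,T=fk(q,P0); d=T.inv().apply(u*.03+[0,0,.02]).round(3); print("push",d)
for i in range(18): q=row(q,np.r_[d,0],w); show(q)
E
```

```text
[0.475 0.178 0.256] z [-0.215  0.142 -0.966] tilt 14.9 q [ 13.8  10.8  20.7 110.2  10.9 169.7]
row [-0.0153  0.0266 -0.0108] x 15
[ 0.451 -0.298  0.348] z [-0.202  0.134 -0.97 ] tilt 14.1 q [-33.5  33.1  59.6 130.5   0.  123.3]
push [ 0.013  0.02  -0.027]
[ 0.463 -0.307  0.349] z [-0.182  0.121 -0.976] tilt 12.6 q [-33.5  35.7  63.6 130.5   0.  123.3]
[ 0.475 -0.315  0.35 ] z [-0.162  0.107 -0.981] tilt 11.2 q [-33.5  38.   67.3 130.5   0.  123.3]
[ 0.485 -0.321  0.352] z [-0.141  0.094 -0.986] tilt 9.7 q [-33.6  40.   70.8 130.5   0.  123.3]
[ 0.489 -0.324  0.355] z [-0.122  0.081 -0.989] tilt 8.5 q [-33.6  39.6  70.8 129.7   0.  123.3]
[ 0.493 -0.327  0.359] z [-0.104  0.069 -0.992] tilt 7.2 q [-33.6  39.1  70.8 128.8   0.  123.3]
[ 0.497 -0.33   0.363] z [-0.085  0.057 -0.995] tilt 5.9 q [-33.6  38.7  70.8 128.    0.  123.2]
[ 0.5   -0.332  0.368] z [-0.066  0.044 -0.997] tilt 4.5 q [-33.6  38.1  70.8 127.2   0.  123.2]
[ 0.503 -0.334  0.373] z [-0.046  0.031 -0.998] tilt 3.2 q [-33.6  37.6  70.8 126.4   0.  123.2]
[ 0.507 -0.337  0.379] z [-0.027  0.018 -0.999] tilt 1.9 q [-33.6 
[... 204 characters left out ...]
8 124.1   0.  123.2]
[ 0.515 -0.342  0.399] z [ 0.032 -0.021 -0.999] tilt 2.2 q [-33.6  35.1  70.8 123.4   0.  123.2]
[ 0.517 -0.344  0.406] z [ 0.052 -0.035 -0.998] tilt 3.6 q [-33.6  34.4  70.8 122.7   0.  123.2]
[ 0.519 -0.345  0.414] z [ 0.072 -0.048 -0.996] tilt 5.0 q [-33.6  33.7  70.8 122.1   0.  123.2]
[ 0.52  -0.346  0.422] z [ 0.092 -0.061 -0.994] tilt 6.4 q [-33.7  33.   70.8 121.4   0.  123.2]
[ 0.522 -0.347  0.431] z [ 0.113 -0.075 -0.991] tilt 7.8 q [-33.7  32.2  70.8 120.8   0.  123.2]
[ 0.523 -0.348  0.44 ] z [ 0.133 -0.088 -0.987] tilt 9.2 q [-33.7  31.5  70.8 120.1   0.  123.2]
[ 0.524 -0.349  0.45 ] z [ 0.153 -0.102 -0.983] tilt 10.6 q [-33.7  30.7  70.8 119.5   0.  123.2]
```

Call:
play_rows:
  steps:
    - [[-0.015,0.027,-0.011,0],[-0.015,0.027,-0.011,0],[-0.015,0.027,-0.011,0],[-0.015,0.027,-0.011,0],[-0.015,0.027,-0.011,0]]

```text
time: 3.63
ee_pos: [0.4683, 0.0168, 0.2913]
tcp_rot: [-167.4, 8.1, 24.1]
wrist_force: [0.5, 1.1, -1.3]
opening: 0.0854
grasp_force: 0.0
```

Call:
play_rows:
  steps:
    - [[-0.015,0.027,-0.011,0],[-0.015,0.027,-0.011,0],[-0.015,0.027,-0.011,0],[-0.015,0.027,-0.011,0],[-0.015,0.027,-0.011,0]]

```text
time: 4.05
ee_pos: [0.4622, -0.1434, 0.326]
tcp_rot: [-167.5, 8.1, 24.0]
wrist_force: [0.4, -0.2, -0.3]
opening: 0.0854
grasp_force: 0.0
```

Call:
play_rows:
  steps:
    - [[-0.015,0.027,-0.011,0],[-0.015,0.027,-0.011,0],[-0.015,0.027,-0.011,0],[-0.015,0.027,-0.011,0],[-0.015,0.027,-0.011,0]]

```text
time: 4.47
ee_pos: [0.4528, -0.3014, 0.3487]
tcp_rot: [-168.2, 7.6, 23.9]
wrist_force: [2.0, -0.2, -0.4]
opening: 0.0858
grasp_force: 0.0
```

Call:
play_rows:
  steps:
    - [[0.013,0.02,-0.027,0],[0.013,0.02,-0.027,0],[0.013,0.02,-0.027,0],[0.013,0.02,-0.027,0],[0.013,0.02,-0.027,0]]

```text
time: 4.88
ee_pos: [0.5118, -0.3396, 0.3539]
tcp_rot: [-173.8, 4.1, 23.4]
wrist_force: [13.9, -8.9, 3.7]
opening: 0.0852
grasp_force: 0.0
```

```bash
cat > st.py <<'E'
from kin import *
from workcell import bot
o=bot.get_obs(); T=R.from_euler('xyz',o["tcp_rot"],degrees=True); q=o["q"]
print(o["time"],o["ee_pos"].round(4),"z",T.apply([0,0,1]).round(4),"x",T.apply([1,0,0]).round(4),"q",q.round(1),"model err",(fk(q,P0)[0]-o["ee_pos"]).round(3),"op",o["opening"].round(4),o["grasp_force"],o["wrist_force"].round(1))
E
python3 st.py
```

```text
Traceback (most recent call last):
  File "st.py", line 4, in <module>
    print(o["time"],o["ee_pos"].round(4),"z",T.apply([0,0,1]).round(4),"x",T.apply([1,0,0]).round(4),"q",q.round(1),"model err",(fk(q,P0)[0]-o["ee_pos"]).round(3),"op",o["opening"].round(4),o["grasp_force"],o["wrist_force"].round(1))
                                                                                                                                                                        ^^^^^^^^^^^^^^^^^^
AttributeError: 'float' object has no attribute 'round'
```

Call:
play_rows:
  steps:
    - [[0.013,0.02,-0.027,0],[0.013,0.02,-0.027,0],[0.013,0.02,-0.027,0],[0.013,0.02,-0.027,0],[0.013,0.02,-0.027,0]]

```text
time: 5.3
ee_pos: [0.5009, -0.3341, 0.3873]
tcp_rot: [-176.4, 2.4, 23.1]
wrist_force: [0.6, 0.2, 0.3]
opening: 0.0854
grasp_force: 0.0
```

```bash
sed -i 's/o\["opening"\].round(4)/o["opening"]/' st.py; python3 st.py
```

```text
5.3 [ 0.5009 -0.3341  0.3873] z [-0.0635  0.0421 -0.9971] x [ 0.9188  0.3924 -0.0419] q [-33.7  34.6  70.7 130.5  -0.  123.3] model err [-0.029  0.02   0.017] op 0.08540704397077442 0.0 [0.6 0.2 0.3]
```

```bash
cat > fit2.py <<'E'
import kin; from kin import *
obs=[([66.69341,5.00959,10.03808,95.10025,-.00056,90.0],[.21751353,.50489336,.20543009]),
([23.7,10.2,22.5,110.6,12.6,179.9],[.4391,.2665,.2774]),([13.8,10.8,20.7,110.2,10.9,169.7],[.475,.1775,.256]),
([-33.7,34.6,70.7,130.5,0,123.3],[.5009,-.3341,.3873])]
# fk independent: shoulder offset r0, z0, L2 (with angle offset), L3
def f2(q,p):
    r0,z0,L2,a2,L3,a3,e4,wt=p; q=D(np.array(q,float)); b=R.from_euler('z',q[0]); a=q[1]+a2; c=q[1]-q[2]+a3
    s=q[1]-q[2]+q[3]; W=R.from_euler('y',s); P=np.array([r0+L2*np.sin(a)+L3*np.cos(c),0,z0+L2*np.cos(a)-L3*np.sin(c)])
    return b.apply(P+W.apply([e4,0,0])+(W*R.from_euler('z',q[4])).apply([wt,0,0]))
for g in(P0,):
    p0=np.array([0.0,.25,.3,0,.4,0,.1,.3]); 
    for reg in(1e-3,1e-4):
        f=least_squares(lambda p:np.concatenate([f2(q,p)-x for q,x in obs]+[reg*(p-p0)]),p0); print(f.x.round(4),(f.fun[:12]*1e3).round(2))
E
python3 fit2.py
```

```text
[-0.01    0.148   0.4288  0.0067  0.527  -0.0757  0.1444  0.3108] [ 0.01  0.01  0.06 -0.16  0.23 -0.01  0.11 -0.29 -0.06  0.02  0.03  0.01]
[-0.0101  0.1476  0.429   0.0067  0.5272 -0.0759  0.1444  0.3108] [ 0.01  0.01  0.05 -0.16  0.22 -0.    0.11 -0.29 -0.06  0.02  0.03  0.01]
```

```bash
python3 - <<'E'
s=open('kin.py').read()
s=s.replace("r0,z0,L2,L3,a3,e4,wt,y0=p","r0,z0,L2,L3,a3,e4,wt,a2=p").replace("a=q[1];","a=q[1]+a2;").replace(",y0,z0",",0,z0").replace("[0.0105,0.218,0.3247,0.5161,-0.0462,0.0944,0.3106,0.]","[-.0101,.1476,.429,.5272,-.0759,.1444,.3108,.0067]")
open('kin.py','w').write(s)
E
python3 - <<'E'
exec(open('t2.py').read().split("q=go(q,")[0].split("w=.63")[0]); w=.6
src=open('t2.py').read(); exec("def go"+src.split("def go")[1].split("show(q)\nu=")[0])
q0=bot.get_obs()["q"]; u=np.array([np.cos(D(-33.6)),np.sin(D(-33.6)),0])
show(q0)
for up in(.03,.015,0,-.015):
    q=q0.copy(); x,T=fk(q,P0); d=T.inv().apply(u*.025+[0,0,up]).round(3); print("push",d)
    for i in range(5): q=row(q,np.r_[d,0],w); 
    show(q)
E
```

```text
[ 0.501 -0.334  0.387] z [-0.063  0.042 -0.997] tilt 4.4 q [-33.7  34.6  70.7 130.5  -0.  123.3]
push [ 0.012  0.019 -0.032]
[ 0.512 -0.343  0.426] z [ 0.044 -0.03  -0.999] tilt 3.1 q [-33.8  31.   70.8 126.7  -0.  123.1]
push [ 0.013  0.02  -0.017]
[ 0.538 -0.36   0.385] z [ 0.016 -0.011 -1.   ] tilt 1.1 q [-33.7  34.8  70.8 124.9  -0.  123.2]
push [ 0.014  0.021 -0.002]
[ 0.564 -0.375  0.34 ] z [-0.011  0.007 -1.   ] tilt 0.8 q [-33.6  38.6  70.8 122.9  -0.  123.3]
push [0.014 0.022 0.013]
[ 0.585 -0.392  0.292] z [-0.039  0.026 -0.999] tilt 2.7 q [-33.8  42.5  70.8 121.   -0.  123.1]
```

Call:
play_rows:
  steps:
    - [[0.013,0.02,-0.008,0],[0.013,0.02,-0.008,0],[0.013,0.02,-0.008,0],[0.013,0.02,-0.008,0],[0.013,0.02,-0.008,0]]

```text
time: 5.72
ee_pos: [0.5046, -0.3373, 0.3737]
tcp_rot: [-175.3, 3.1, 23.2]
wrist_force: [0.4, 0.6, -0.2]
opening: 0.0852
grasp_force: 0.0
```

```bash
python3 st.py
```

```text
5.7167 [ 0.5046 -0.3373  0.3737] z [-0.0821  0.0545 -0.9951] x [ 0.9181  0.3927 -0.0543] q [-33.8  35.9  70.7 130.5  -0.  123.2] model err [ 0.001 -0.    -0.   ] op 0.08521509447340081 0.0 [ 0.4  0.6 -0.2]
```

Call:
play_rows:
  steps:
    - [[0.013,0.02,-0.03,0],[0.013,0.02,-0.03,0],[0.013,0.02,-0.03,0],[0.013,0.02,-0.03,0],[0.013,0.02,-0.03,0]]

```text
time: 6.13
ee_pos: [0.492, -0.3292, 0.4126]
tcp_rot: [-178.4, 1.1, 23.1]
wrist_force: [-0.2, -0.9, 0.9]
opening: 0.0858
grasp_force: 0.0
```

```bash
python3 st.py
```

```text
6.1333 [ 0.492  -0.3292  0.4126] z [-0.0284  0.0186 -0.9994] x [ 0.92    0.3915 -0.0189] q [-33.8  32.2  70.7 130.5  -0.  123.2] model err [ 0. -0.  0.] op 0.08576149461311311 0.0 [-0.2 -0.9  0.9]
```

Call:
play_rows:
  steps:
    - [[0.013,0.02,-0.028,0],[0.013,0.02,-0.028,0],[0.013,0.02,-0.027,0],[0,0,0,0],[0,0,0,0]]

```text
time: 6.55
ee_pos: [0.4855, -0.325, 0.4298]
tcp_rot: [-179.8, 0.2, 23.0]
wrist_force: [0.6, -0.2, -0.3]
opening: 0.0854
grasp_force: 0.0
```

```bash
python3 st.py
```

```text
6.55 [ 0.4855 -0.325   0.4298] z [-0.004   0.0022 -1.    ] x [ 0.9203  0.3913 -0.0028] q [-33.8  30.5  70.7 130.5  -0.  123.2] model err [-0.     0.     0.001] op 0.08542210580266517 0.0 [ 0.6 -0.2 -0.3]
```

Call:
play_rows:
  steps:
    - [[0.0016,-0.0112,0.036,0],[0.0016,-0.0112,0.036,0],[0.0016,-0.0112,0.036,0],[0.0016,-0.0112,0.036,0],[0.0016,-0.0112,0.036,0]]

```text
time: 6.97
ee_pos: [0.4784, -0.2882, 0.3054]
tcp_rot: [-179.8, 0.2, 23.0]
wrist_force: [1.2, -0.6, 1.3]
opening: 0.0853
grasp_force: 0.0
```

```bash
python3 st.py
```

```text
6.9667 [ 0.4784 -0.2882  0.3054] z [-0.0043  0.0024 -1.    ] x [ 0.9204  0.391  -0.003 ] q [-31.1  10.3  27.4 107.3  -0.  125.9] model err [-0.     0.     0.001] op 0.08526691851174417 0.0 [ 1.2 -0.6  1.3]
```

Now turn, then correct.

Call:
play_rows:
  steps:
    - [[0,0,0,0.1036],[0,0,0,0.1036],[0,0,0,0.1036],[0,0,0,0.1036],[0,0,0,0.1036]]

```text
time: 7.38
ee_pos: [0.4785, -0.2883, 0.3061]
tcp_rot: [-179.8, 0.4, -6.9]
wrist_force: [0.1, -0.2, -0.3]
opening: 0.0855
grasp_force: 0.0
```

```bash
cat >> st.py <<'E'
def to(*t):
    print("to",t,"tool shift",T.inv().apply(np.array(t)-o["ee_pos"]).round(4))
yaw=o["tcp_rot"][2]; print("yaw",round(yaw,2))
import sys
if len(sys.argv)>3: to(*map(float,sys.argv[1:4]))
E
python3 st.py .471 -.270 .24
```

```text
7.3833 [ 0.4785 -0.2883  0.3061] z [-0.0062  0.0036 -1.    ] x [ 0.9927 -0.1207 -0.0066] q [-31.1  10.5  27.7 107.6  -0.  155.9] model err [-0.     0.     0.001] op 0.08550126581579048 0.0 [ 0.1 -0.2 -0.3]
yaw -6.93
to (0.471, -0.27, 0.24) tool shift [-0.0092 -0.0171  0.0662]
```

Call:
play_rows:
  steps:
    - [[-0.0023,-0.0043,0.0165,0],[-0.0023,-0.0043,0.0165,0],[-0.0023,-0.0043,0.0165,0],[-0.0023,-0.0042,0.0165,0],[0,0,0,0]]

```text
time: 7.8
ee_pos: [0.4699, -0.2691, 0.2373]
tcp_rot: [-179.7, 0.6, -6.6]
wrist_force: [-0.9, 0.8, -0.4]
opening: 0.0854
grasp_force: 0.0
```

```bash
python3 st.py .471 -.270 .146; python3 - <<'E'
from workcell import bot
from h import *
c=bot.camera("side"); cv2.imwrite("pics/pre.png",crop(c,290,250,160,130,5))
E
```

```text
7.8 [ 0.4699 -0.2691  0.2373] z [-0.0097  0.0058 -0.9999] x [ 0.9933 -0.1153 -0.0103] q [-29.8   5.3  14.   99.3   0.  156.8] model err [-0.  0.  0.] op 0.08539706564994304 0.0 [-0.9  0.8 -0.4]
yaw -6.62
to (0.471, -0.27, 0.146) tool shift [0.0021 0.0012 0.0913]
```

View pics/pre.png

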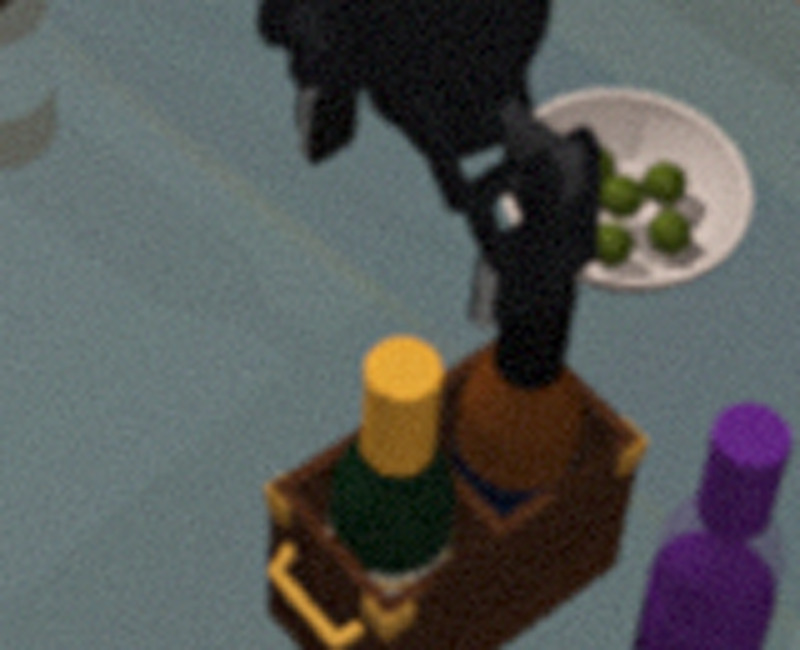

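The picture shows the open fingers above the gold neck, at crop (330,130) and (490,290), clear of the mixer and the purple bottle. I'll descend.

Call:
play_rows:
  steps:
    - [[0.0005,0.0003,0.0183,0],[0.0005,0.0003,0.0183,0],[0.0005,0.0003,0.0183,0],[0.0005,0.0003,0.0183,0],[0,0,0.0183,0]]

```text
time: 8.27
ee_pos: [0.473, -0.2719, 0.1498]
tcp_rot: [-179.9, 0.2, -6.6]
wrist_force: [-0.3, -0.5, 0.3]
opening: 0.0854
grasp_force: 0.0
```

Call:
play_rows:
  steps:
    - [[0,0,0,0],[0,0,0,0],[0,0,0,0],[0,0,0,0],[0,0,0,0]]
  gripper: 0.02
  squeeze: 40

```text
time: 8.68
ee_pos: [0.4731, -0.2718, 0.1513]
tcp_rot: [-179.9, 0.2, -6.6]
wrist_force: [-0.1, -0.6, 3.1]
opening: 0.0276
grasp_force: 39.4
```

Call:
play_rows:
  steps:
    - [[0,0,0,0],[0,0,0,0],[0,0,0,0],[0,0,0,0],[0,0,0,0]]

```text
time: 9.1
ee_pos: [0.473, -0.2718, 0.1513]
tcp_rot: [-179.9, 0.1, -6.6]
wrist_force: [-0.4, -1.3, 5.3]
opening: 0.0273
grasp_force: 39.4
```

```bash
python3 st.py .42 .03 .16
```

```text
9.1 [ 0.473  -0.2718  0.1513] z [-0.0025  0.0013 -1.    ] x [ 0.9933 -0.1157 -0.0026] q [-29.9   3.7   2.7  89.1  -0.  156.8] model err [ 0.    -0.    -0.001] op 0.027325754891478315 39.39273476600647 [-0.4 -1.3  5.3]
yaw -6.65
to (0.42, 0.03, 0.16) tool shift [-0.0876 -0.2936 -0.0082]
```

Call:
play_rows:
  steps:
    - [[0,0,-0.006,0],[0,0,-0.01,0],[0,0,-0.015,0],[0,0,-0.015,0],[0,0,-0.015,0]]

```text
time: 9.52
ee_pos: [0.4725, -0.2714, 0.2118]
tcp_rot: [-179.9, 0.3, -6.6]
wrist_force: [0.4, 0.8, -3.0]
opening: 0.0273
grasp_force: 39.7
```

Call:
play_rows:
  steps:
    - [[0,0,-0.016,0],[0,0,-0.016,0],[0,0,-0.016,0],[0,0,-0.013,0],[0,0,-0.008,0]]

```text
time: 9.93
ee_pos: [0.4731, -0.2717, 0.2817]
tcp_rot: [-179.9, 0.2, -6.6]
wrist_force: [0.7, -0.6, -2.8]
opening: 0.0274
grasp_force: 39.8
```

```bash
python3 st.py; python3 - <<'E'
from workcell import bot
from h import *
c=bot.camera("side"); d=bot.camera("top"); cv2.imwrite("pics/lift.png",np.hstack([crop(c,300,240,130,150,4)[:,:],crop(d,390,240,70,150,4)]))
E
```

```text
9.9333 [ 0.4731 -0.2717  0.2817] z [-0.0035  0.0021 -1.    ] x [ 0.9933 -0.1156 -0.0037] q [-29.9   7.2  21.  104.1   0.  156.8] model err [-0.     0.     0.001] op 0.027402893710762197 39.801331758499146 [ 0.7 -0.6 -2.8]
yaw -6.64
```

View pics/lift.png

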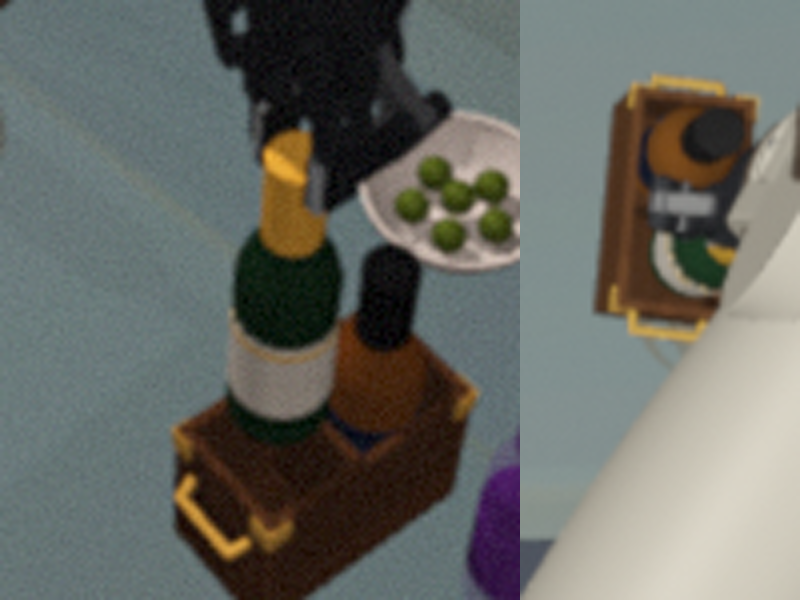

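The bottle is lifted upright out of the caddy, its base at about crop (275,430), and the mixer is still in place. Next I'll turn to yaw 99.3°.

Call:
play_rows:
  steps:
    - [[0,0,0,-0.1],[0,0,0,-0.12],[0,0,0,-0.12],[0,0,0,-0.12],[0,0,0,-0.12]]

```text
time: 10.45
ee_pos: [0.4728, -0.2715, 0.2786]
tcp_rot: [-179.7, 0.2, 26.9]
wrist_force: [-0.9, -0.2, -3.7]
opening: 0.0279
grasp_force: 39.8
```

Call:
play_rows:
  steps:
    - [[0,0,0,-0.12],[0,0,0,-0.12],[0,0,0,-0.12],[0,0,0,-0.12],[0,0,0,-0.12]]

```text
time: 10.87
ee_pos: [0.4728, -0.2715, 0.2786]
tcp_rot: [-179.6, -0.0, 61.3]
wrist_force: [-0.8, -0.4, -3.1]
opening: 0.0273
grasp_force: 39.8
```

Call:
play_rows:
  steps:
    - [[0,0,0,-0.12],[0,0,0,-0.12],[0,0,0,-0.12],[0,0,0,-0.12],[0,0,0,-0.12]]

```text
time: 11.28
ee_pos: [0.4728, -0.2716, 0.2786]
tcp_rot: [-179.7, -0.2, 95.7]
wrist_force: [0.2, -0.3, -3.2]
opening: 0.027
grasp_force: 39.8
```

```bash
python3 st.py .38 .06 .25
```

```text
11.2833 [ 0.4728 -0.2716  0.2786] z [-0.0062  0.0036 -1.    ] x [-0.0989  0.9951  0.0042] q [-29.9   7.2  20.7 103.9   0.   54.4] model err [-0.     0.     0.001] op 0.02703351276398024 39.79437053203583 [ 0.2 -0.3 -3.2]
yaw 95.68
to (0.38, 0.06, 0.25) tool shift [ 0.339  -0.0594  0.0304]
```

Call:
play_rows:
  steps:
    - [[0.012,-0.002,0,-0.0128],[0.02,-0.004,0.002,-0.0128],[0.027,-0.004,0.002,-0.0128],[0.027,-0.004,0.002,-0.0128],[0.027,-0.004,0.002,-0.0128]]

```text
time: 11.7
ee_pos: [0.4402, -0.1601, 0.2712]
tcp_rot: [-179.7, -0.2, 98.8]
wrist_force: [0.3, 0.2, -2.5]
opening: 0.0271
grasp_force: 39.9
```

Call:
play_rows:
  steps:
    - [[0.027,-0.004,0.002,0],[0.027,-0.004,0.002,0],[0.027,-0.004,0.002,0],[0.027,-0.004,0.002,0],[0.027,-0.004,0.002,0]]

```text
time: 12.12
ee_pos: [0.399, -0.0299, 0.262]
tcp_rot: [-179.7, -0.2, 98.8]
wrist_force: [-0.2, 0.6, -3.6]
opening: 0.0274
grasp_force: 39.9
```

Call:
play_rows:
  steps:
    - [[0.027,-0.004,0.002,0],[0.024,-0.004,0.002,0],[0.02,-0.004,0.002,0],[0.012,-0.003,0,0],[0.005,0,0,0]]

```text
time: 12.53
ee_pos: [0.3702, 0.0547, 0.2567]
tcp_rot: [-179.7, -0.2, 99.0]
wrist_force: [0.1, -0.1, -2.5]
opening: 0.0275
grasp_force: 39.9
```

```bash
python3 st.py .38 .06 .148; python3 - <<'E'
from workcell import bot
from h import *
c=bot.camera("side"); x=crop(c,150,180,200,150,4); cv2.imwrite("pics/mid.png",x)
E
```

```text
12.5333 [0.3702 0.0547 0.2567] z [-0.0053  0.0032 -1.    ] x [-0.1557  0.9878  0.004 ] q [  8.2 -16.9  -4.2 103.    0.2  89.3] model err [-0.004 -0.001  0.002] op 0.027508114732635428 39.869365096092224 [ 0.1 -0.1 -2.5]
yaw 98.96
to (0.38, 0.06, 0.148) tool shift [0.0033 0.011  0.1086]
```

View pics/mid.png

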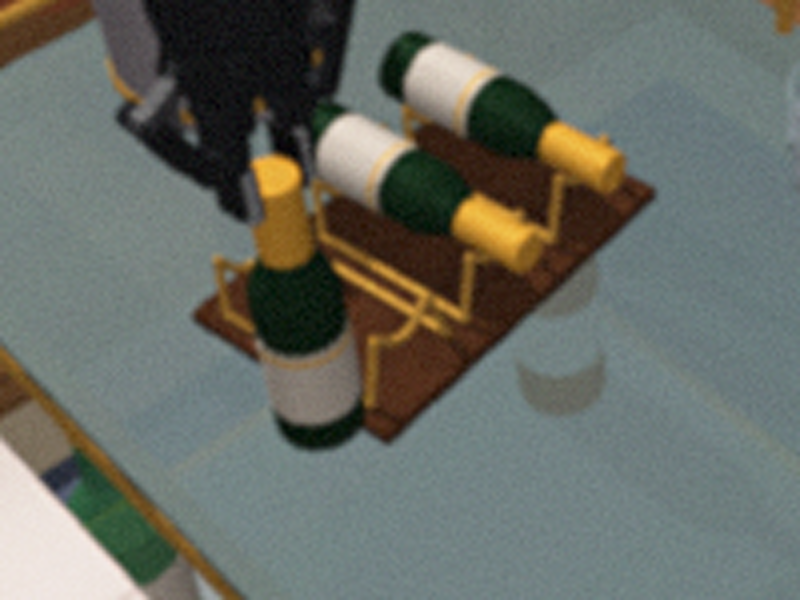

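Bottle held upright over clear glass, its base at about crop (318,430), beside the rack corner. I'll lower it.

Call:
play_rows:
  steps:
    - [[0,0.002,0.012,0],[0,0.002,0.015,0],[0,0.002,0.015,0],[0,0.002,0.015,0],[0,0.002,0.015,0]]

```text
time: 13.0
ee_pos: [0.3813, 0.0543, 0.1839]
tcp_rot: [-179.7, -0.2, 98.9]
wrist_force: [-0.1, 0.0, -2.7]
opening: 0.0274
grasp_force: 39.9
```

Call:
play_rows:
  steps:
    - [[0,0,0.012,0],[0,0,0.008,0],[0,0,0.006,0],[0,0,0.005,0],[0,0,0.003,0]]

```text
time: 13.42
ee_pos: [0.3811, 0.0548, 0.1507]
tcp_rot: [-179.7, -0.2, 99.0]
wrist_force: [0.8, -0.3, -4.0]
opening: 0.0273
grasp_force: 39.9
```

```bash
python3 st.py .38 .06 .145
```

```text
13.4167 [0.3811 0.0548 0.1507] z [-0.0049  0.0028 -1.    ] x [-0.1559  0.9878  0.0035] q [  8.  -18.2 -17.1  91.4   0.2  89.1] model err [-0.003 -0.     0.   ] op 0.027279675023884085 39.8612505197525 [ 0.8 -0.3 -4. ]
yaw 98.97
to (0.38, 0.06, 0.145) tool shift [ 0.0053 -0.0002  0.0057]
```

Call:
play_rows:
  steps:
    - [[0,0,0.002,0],[0,0,0.001,0],[0,0,0.001,0],[0,0,0.001,0],[0,0,0.0,0]]

```text
time: 13.83
ee_pos: [0.3811, 0.055, 0.146]
tcp_rot: [-179.8, -0.2, 99.0]
wrist_force: [0.3, -0.5, -3.7]
opening: 0.0274
grasp_force: 39.9
```

Call:
play_rows:
  steps:
    - [[0,0,0.0005,0],[0,0,0.0005,0],[0,0,0.0,0],[0,0,0,0],[0,0,0,0]]

```text
time: 14.25
ee_pos: [0.3813, 0.055, 0.1455]
tcp_rot: [-179.8, -0.2, 99.0]
wrist_force: [-0.6, 0.3, 3.8]
opening: 0.0271
grasp_force: 40.3
```

Call:
play_rows:
  steps:
    - [[0,0,0,0],[0,0,0,0],[0,0,0,0],[0,0,0,0],[0,0,0,0]]
  gripper: 0.05

```text
time: 14.67
ee_pos: [0.381, 0.055, 0.1449]
tcp_rot: [-179.7, -0.2, 99.0]
wrist_force: [1.2, 0.7, 0.1]
opening: 0.0501
grasp_force: 0.0
```

Call:
play_rows:
  steps:
    - [[0,0,0,0],[0,0,0,0],[0,0,0,0],[0,0,0,0],[0,0,0,0]]

```text
time: 15.08
ee_pos: [0.381, 0.055, 0.145]
tcp_rot: [-179.8, -0.2, 99.0]
wrist_force: [0.5, 0.8, -0.4]
opening: 0.0501
grasp_force: 0.0
```

Call:
play_rows:
  steps:
    - [[0,0,0,0],[0,0,0,0],[0,0,0,0],[0,0,0,0],[0,0,0,0]]
  gripper: 0.02
  squeeze: 22

```text
time: 15.5
ee_pos: [0.3811, 0.055, 0.1451]
tcp_rot: [-179.8, -0.2, 99.0]
wrist_force: [0.6, 0.3, 1.4]
opening: 0.0281
grasp_force: 21.8
```

```bash
python3 st.py; python3 - <<'E'
import numpy as np
h=.164;r=.025
th=np.radians(np.linspace(0,90,31)); s=-r*np.cos(th)+h*np.sin(th); z=r*np.sin(th)+h*np.cos(th)
print(np.c_[-np.diff(s),-np.diff(z)].round(4).tolist())
E
```

```text
15.5 [0.3811 0.055  0.1451] z [-0.0047  0.0029 -1.    ] x [-0.1566  0.9877  0.0036] q [  8.  -18.2 -17.7  90.7   0.2  89. ] model err [-0.003 -0.     0.   ] op 0.028123480166637214 21.83545231819153 [0.6 0.3 1.4]
yaw 99.01
[[-0.0086, -0.0011], [-0.0087, -0.0006], [-0.0087, -0.0002], [-0.0087, 0.0003], [-0.0087, 0.0007], [-0.0086, 0.0012], [-0.0085, 0.0016], [-0.0084, 0.0021], [-0.0083, 0.0025], [-0.0082, 0.0029], [-0.008, 0.0034], [-0.0078, 0.0038], [-0.0076, 0.0042], [-0.0074, 0.0046], [-0.0071, 0.005], [-0.0069, 0.0053], [-0.0066, 0.0057], [-0.0063, 0.006], [-0.0059, 0.0063], [-0.0056, 0.0066], [-0.0052, 0.0069], [-0.0049, 0.0072], [-0.0045, 0.0074], [-0.0041, 0.0077], [-0.0037, 0.0079], [-0.0033, 0.008], [-0.0029, 0.0082], [-0.0024, 0.0083], [-0.002, 0.0085], [-0.0015, 0.0085]]
```

Call:
play_rows:
  steps:
    - [[-0.004,0,-0.0004,0],[-0.0045,0,-0.0003,0],[-0.0045,0,-0.0002,0],[-0.0045,0,-0.0002,0],[-0.0045,0,-0.0001,0]]

```text
time: 15.92
ee_pos: [0.3847, 0.0327, 0.1463]
tcp_rot: [-179.8, -0.2, 99.0]
wrist_force: [0.4, 1.3, 3.1]
opening: 0.0282
grasp_force: 22.2
```

Call:
play_rows:
  steps:
    - [[-0.0043,0,0,0],[-0.0043,0,0.0001,0],[-0.0043,0,0.0002,0],[-0.0043,0,0.0003,0],[-0.0043,0,0.0004,0]]

```text
time: 16.33
ee_pos: [0.3879, 0.0115, 0.145]
tcp_rot: [-179.8, -0.2, 99.0]
wrist_force: [0.0, 1.2, 3.1]
opening: 0.028
grasp_force: 22.5
```

```bash
python3 st.py; python3 - <<'E'
from workcell import bot
from h import *
c=bot.camera("side"); x=crop(c,170,200,150,120,4); cv2.imwrite("pics/tip.png",x)
E
```

```text
16.3333 [0.3879 0.0115 0.145 ] z [-0.0048  0.0027 -1.    ] x [-0.1565  0.9877  0.0035] q [  1.6 -17.8 -17.4  90.6   0.2  82.6] model err [-0.003 -0.     0.   ] op 0.028012519457723043 22.546475529670715 [0.  1.2 3.1]
yaw 99.0
```

View pics/tip.png

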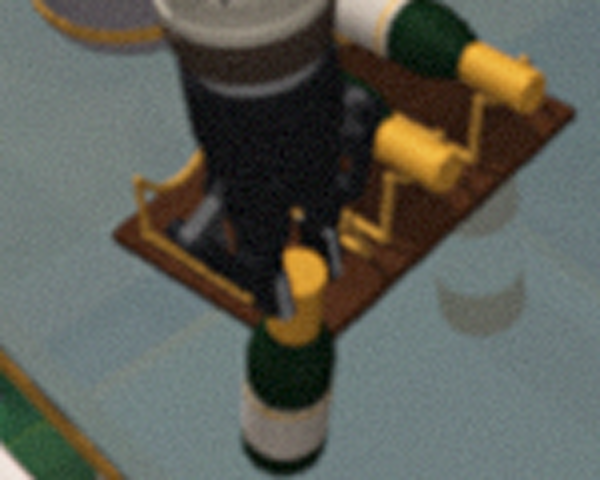

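```bash
python3 - <<'E'
from workcell import bot
from h import *
c=bot.camera("side")
for n,p in dict(tilt_base=[.381,.054,.006],slid_base=[.388,.0115,0],tilt_top=[.389,.006,.188],slid_top=[.388,.0115,.188]).items(): print(n,((proj(c,p)-[170,200])*4).round(0))
E
```

```text
tilt_base [[282. 440.]]
slid_base [[337. 482.]]
tilt_top [[304. 277.]]
slid_top [[296. 272.]]
```

The base is at about crop (285,452), against a predicted tilted position of (282,440) and a slid one of (337,482). So it is pivoting on its edge as intended, and I'll continue the arc.

Call:
play_rows:
  steps:
    - [[-0.0086,0,0.0012,0],[-0.0085,0,0.0016,0],[-0.0084,0,0.0021,0],[-0.0083,0,0.0025,0],[-0.0082,0,0.0029,0]]

```text
time: 16.85
ee_pos: [0.3947, -0.0307, 0.1346]
tcp_rot: [-179.8, -0.2, 99.0]
wrist_force: [0.6, -0.9, 6.0]
opening: 0.028
grasp_force: 23.9
```

Call:
play_rows:
  steps:
    - [[-0.008,0,0.0034,0],[-0.0078,0,0.0038,0],[-0.0076,0,0.0042,0],[-0.0074,0,0.0046,0],[-0.0071,0,0.005,0]]

```text
time: 17.27
ee_pos: [0.4008, -0.0687, 0.1138]
tcp_rot: [-179.8, -0.1, 99.0]
wrist_force: [1.3, -5.0, 8.4]
opening: 0.028
grasp_force: 25.5
```

```bash
python3 st.py; python3 - <<'E'
from workcell import bot
from h import *
c=bot.camera("side"); x=crop(c,170,200,150,120,4); cv2.imwrite("pics/tip2.png",x)
E
```

```text
17.2667 [ 0.4008 -0.0687  0.1138] z [-3.3e-03  7.0e-04 -1.0e+00] x [-0.1558  0.9878  0.0012] q [ -9.7 -15.4 -19.1  86.6   0.   71.3] model err [-0.003  0.    -0.   ] op 0.02796001314857972 25.507871210575104 [ 1.3 -5.   8.4]
yaw 98.96
```

View pics/tip2.png

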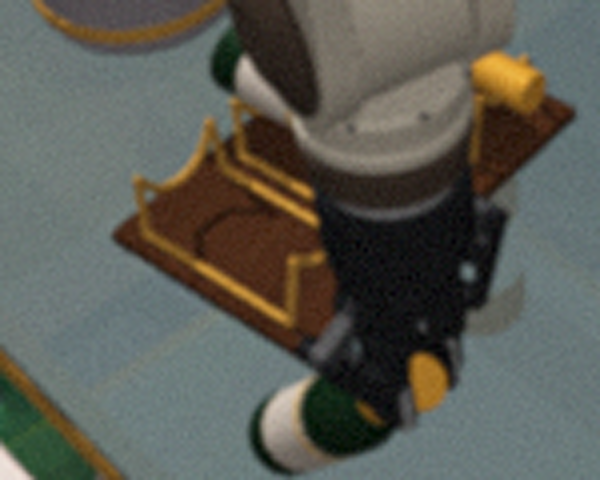

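The bottle is tilted about 45° in the grip, its base at crop (265,440), and forces are low. I'll continue laying it down.

Call:
play_rows:
  steps:
    - [[-0.0069,0,0.0045,0],[-0.0066,0,0.0055,0],[-0.0063,0,0.006,0],[-0.0059,0,0.0063,0],[-0.0056,0,0.0066,0]]

```text
time: 17.73
ee_pos: [0.4056, -0.0999, 0.0847]
tcp_rot: [-179.8, -0.0, 98.9]
wrist_force: [1.3, -6.7, 6.2]
opening: 0.0281
grasp_force: 26.4
```

Call:
play_rows:
  steps:
    - [[-0.0052,0,0.0069,0],[-0.0049,0,0.0072,0],[-0.0045,0,0.0074,0],[-0.0041,0,0.0077,0],[-0.0037,0,0.0079,0]]

```text
time: 18.15
ee_pos: [0.4081, -0.1204, 0.0464]
tcp_rot: [-179.7, -0.2, 99.0]
wrist_force: [1.2, -2.7, 1.9]
opening: 0.0284
grasp_force: 26.0
```

Call:
play_rows:
  steps:
    - [[-0.0033,0,0.0077,0],[-0.0029,0,0.0079,0],[-0.0024,0,0.008,0],[-0.002,0,0.008,0],[-0.0015,0,0.006,0]]

```text
time: 18.57
ee_pos: [0.4097, -0.1315, 0.0084]
tcp_rot: [-179.7, -0.2, 99.0]
wrist_force: [-0.6, -2.2, 0.8]
opening: 0.0279
grasp_force: 25.6
```

Call:
play_rows:
  steps:
    - [[0,0,0.0005,0],[0,0,0,0],[0,0,0,0],[0,0,0,0],[0,0,0,0]]

```text
time: 18.98
ee_pos: [0.41, -0.1312, 0.0093]
tcp_rot: [-179.8, -0.2, 99.0]
wrist_force: [0.1, 0.1, -1.9]
opening: 0.0281
grasp_force: 25.4
```

```bash
python3 st.py
```

```text
18.9833 [ 0.41   -0.1312  0.0093] z [-0.0049  0.0033 -1.    ] x [-0.157   0.9876  0.004 ] q [-17.8 -10.3 -26.5  74.2   0.1  63.2] model err [-0.001  0.    -0.002] op 0.02814019622689446 25.445449948310852 [ 0.1  0.1 -1.9]
yaw 99.03
```

Call:
play_rows:
  steps:
    - [[0,0,0.001,0],[0,0,0.001,0],[0,0,0.001,0],[0,0,0,0],[0,0,0,0]]

```text
time: 19.4
ee_pos: [0.4102, -0.1318, 0.0062]
tcp_rot: [-179.8, -0.2, 99.0]
wrist_force: [0.3, -1.6, 0.3]
opening: 0.0279
grasp_force: 25.6
```

Call:
play_rows:
  steps:
    - [[0,0,0,0],[0,0,0,0],[0,0,0,0],[0,0,0,0],[0,0,0,0]]
  gripper: 0.036

```text
time: 19.82
ee_pos: [0.41, -0.1315, 0.0061]
tcp_rot: [-179.8, -0.2, 99.0]
wrist_force: [-0.6, -1.0, -0.4]
opening: 0.0361
grasp_force: 0.0
```

Call:
play_rows:
  steps:
    - [[0,0,0,0],[0,0,0,0],[0,0,0,0],[0,0,0,0],[0,0,0,0]]
  gripper: 0.05

```text
time: 20.23
ee_pos: [0.41, -0.1315, 0.0061]
tcp_rot: [-179.7, -0.2, 99.0]
wrist_force: [-0.0, 0.6, 0.4]
opening: 0.0499
grasp_force: 0.0
```

Call:
play_rows:
  steps:
    - [[0,0,-0.008,0],[0,0,-0.014,0],[0,0,-0.02,0],[0,0,-0.02,0],[0,0,-0.02,0]]

```text
time: 20.65
ee_pos: [0.4103, -0.1317, 0.0896]
tcp_rot: [-179.8, -0.2, 99.0]
wrist_force: [0.4, 0.6, -0.5]
opening: 0.0499
grasp_force: 0.0
```

Call:
play_rows:
  steps:
    - [[0,0,-0.02,0],[0,0,-0.02,0],[0,0,-0.02,0],[0,0,0,0],[0,0,0,0]]
  gripper: 0.085

```text
time: 21.07
ee_pos: [0.4113, -0.1321, 0.1495]
tcp_rot: [-179.9, -0.1, 99.0]
wrist_force: [0.0, 0.1, -1.3]
opening: 0.0848
grasp_force: 0.0
```

```bash
python3 st.py; python3 - <<'E'
from workcell import bot
from h import *
for n,r in(("side",(190,230,200,180)),("top",(270,230,140,140))):
    c=bot.camera(n); x,y,w,h=r; im=c["img"][y:y+h,x:x+w]; hsv=cv2.cvtColor(im,cv2.COLOR_BGR2HSV)
    for k,lo,hi in(("gold",(15,150,120),(32,255,255)),("green",(60,100,10),(95,255,110)),("cream",(0,0,135),(40,70,255))):
        m=cv2.inRange(hsv,lo,hi); N,_,st,ce=cv2.connectedComponentsWithStats(m)
        for i in range(1,N):
            if st[i,4]>25: print(n,k,st[i][:]+[x,y,0,0,0],(ce[i]+[x,y]).round(1))
    print(n,"expected base/top",proj(c,[[.385,.030,.025],[.4145,-.155,.025]]).round(1))
E
```

```text
21.0667 [ 0.4113 -0.1321  0.1495] z [-0.0026  0.0021 -1.    ] x [-0.1565  0.9877  0.0025] q [-17.9 -11.8 -12.1  89.8   0.1  63.1] model err [-0.002  0.001  0.   ] op 0.08483876001230313 0.0 [ 0.   0.1 -1.3]
yaw 99.01
side gold [263 230   7  11  46] [266.4 235.3]
side gold [227 238  40  28 219] [247.8 252.5]
side gold [206 258  37  23 101] [226.9 270.6]
side gold [284 332  24  22 294] [295.4 342.1]
side gold [344 359  19  21  94] [351.5 370.1]
side green [246 230  18   8  77] [255.4 232.8]
side green [237 300  16  18 109] [243.  307.2]
side green [263 316  25  25 338] [274.6 328.2]
side cream [284 230  16   4  59] [291.5 231.5]
side cream [284 237  24   6  40] [295.  240.6]
side cream [244 303  29  27 396] [255.9 314.6]
side cream [ 190  332   71   78 2757] [213.2 383.6]
side expected base/top [[247.1 310.2]
 [309.9 352. ]]
top gold [270 264   5  13  53] [271.7 270.7]
top gold [270 304   4  20  42] [270.7 315.7]
top green [333 327  22  18 284] [343.1 335.2]
top green [302 333   9  18 125] [306.  341.5]
top cream [381 230  29   6 122] [395.7 231.9]
top cream [ 350  283   60   87 3751] [384.4 334. ]
top cream [310 327  25  24 425] [321.3 339. ]
top expected base/top [[306.2 341.8]
 [379.5 329.3]]
```

```bash
python3 - <<'E'
from workcell import bot
from h import *
from scipy.optimize import least_squares
cs={n:bot.camera(n) for n in("side","top")}
# silhouette of bottle (gold+green+cream) in box -> fit lying-bottle pose by silhouette IoU of projected hull
def mask(n):
    c=cs[n]; x,y,w,h={"side":(228,292,85,68),"top":(296,322,70,34)}[n]
    im=c["img"]; hsv=cv2.cvtColor(im,cv2.COLOR_BGR2HSV); m=np.zeros(im.shape[:2],np.uint8)
    for lo,hi in(((15,120,100),(32,255,255)),((50,80,5),(98,255,130)),((0,0,125),(40,75,255))): m|=cv2.inRange(hsv,lo,hi)
    b=np.zeros_like(m); b[y:y+h,x:x+w]=m[y:y+h,x:x+w]
    b=cv2.morphologyEx(b,cv2.MORPH_CLOSE,np.ones((5,5),np.uint8))
    N,l,st,ce=cv2.connectedComponentsWithStats(b); i=1+np.argmax(st[1:,4]); print(n,st[i]); return (l==i).astype(np.uint8)
M={n:mask(n) for n in cs}
prof=np.array([[0,.025],[.105,.025],[.115,.022],[.125,.017],[.134,.0145],[.188,.0145]]); ph=np.linspace(0,2*np.pi,24)
def model(p,c):
    d=np.array([np.cos(p[2]),np.sin(p[2]),0]); e=np.array([-d[1],d[0],0]); m=np.zeros((480,640),np.uint8); K=4
    rings=[proj(c,np.array([p[0],p[1],.025])+d*s+r*(np.cos(ph)[:,None]*e+np.sin(ph)[:,None]*[0,0,1])) for s,r in prof]
    for a,b in zip(rings[:-1],rings[1:]):
        h=cv2.convexHull(np.r_[a,b].astype(np.float32)); cv2.fillConvexPoly(m,(h*16).astype(np.int32),1,shift=4)
    return m
from scipy.optimize import minimize
def cost(v):
    p=[v[0]/100,v[1]/100,v[2]/10]; s=0
    for n in cs:
        m=model(p,cs[n])
        if n=="top": m=m.copy(); m[:,366:]=0; b=M[n].copy(); b[:,355:]=0; m[:,355:]=0
        else: b=M[n]
        s+=(m!=b).sum()
    return s
r=minimize(cost,[38.5,3.0,-14.1],method="Nelder-Mead",options=dict(initial_simplex=[[38.5,3,-14.1],[39.3,3,-14.1],[38.5,3.8,-14.1],[38.5,3.,-13.4]],maxiter=200))
b=r.x[:2]/100; th=r.x[2]/10; print(b,np.degrees(th),r.fun,M["side"].sum(),M["top"].sum())
g=b+.074*np.array([np.cos(th),np.sin(th)]); print("grip at",g)
E
python3 st.py
```

```text
side [ 237  300   72   54 1396]
top [ 301  322   65   34 1265]
[0.38341276 0.03991345] -80.59888120356418 345.0 1396 1265
grip at [ 0.3955003  -0.03309265]
21.2667 [ 0.4102 -0.1318  0.1472] z [-0.0063  0.0033 -1.    ] x [-0.1566  0.9877  0.0043] q [-17.9 -11.7 -12.3  89.8   0.1  63.1] model err [-0.002  0.001 -0.   ] op 0.08528145772207002 0.0 [ 0.   0.2 -0.2]
yaw 99.01
```

```bash
python3 - <<'E'
from workcell import bot
from h import *
ph=np.linspace(0,6.28,60); d=np.array([.161,-.987,0]); e=np.array([.987,.161,0])
for n in("top","side"):
    c=bot.camera(n)
    for b in((.384,.0305),(.3835,.035),(.3834,.040)):
        B=np.array([*b,.025]); ring=lambda s,r:proj(c,B+d*s+r*(np.cos(ph)[:,None]*e+np.sin(ph)[:,None]*[0,0,1]))
        a=ring(0,.025); t=ring(.188,.0145); print(n,b,"base min col",a[:,0].min().round(1),"rows",a[:,1].min().round(1),a[:,1].max().round(1),"top max col",t[:,0].max().round(1),"rows",t[:,1].min().round(1),t[:,1].max().round(1))
E
```

```text
top (0.384, 0.0305) base min col 304.4 rows 332.3 352.2 top max col 380.7 rows 323.7 335.2
top (0.3835, 0.035) base min col 302.6 rows 332.6 352.4 top max col 378.9 rows 323.9 335.4
top (0.3834, 0.04) base min col 300.6 rows 332.6 352.5 top max col 376.9 rows 324.0 335.4
side (0.384, 0.0305) base min col 239.1 rows 300.9 319.8 top max col 313.9 rows 346.2 357.9
side (0.3835, 0.035) base min col 237.7 rows 299.9 318.8 top max col 312.3 rows 345.0 356.8
side (0.3834, 0.04) base min col 236.4 rows 298.7 317.6 top max col 310.8 rows 343.7 355.4
```

```bash
python3 st.py .3953 -.035 .08
```

```text
21.3667 [ 0.4103 -0.1318  0.1474] z [-0.0061  0.0032 -1.    ] x [-0.1566  0.9877  0.0041] q [-17.9 -11.7 -12.3  89.8   0.1  63.1] model err [-0.002  0.001 -0.   ] op 0.08496575058224615 0.0 [ 0.6 -0.1 -0.3]
yaw 99.01
to (0.3953, -0.035, 0.08) tool shift [0.0976 0.0007 0.0678]
```

Call:
play_rows:
  steps:
    - [[0.018,0,0.008,0],[0.022,0,0.012,0],[0.022,0,0.014,0],[0.02,0.0005,0.016,0],[0.0156,0,0.018,0]]

```text
time: 21.78
ee_pos: [0.3953, -0.0341, 0.0797]
tcp_rot: [-179.8, -0.2, 99.0]
wrist_force: [-0.2, 0.1, -0.4]
opening: 0.0849
grasp_force: 0.0
```

```bash
python3 st.py .3953 -.035 .007
```

```text
21.7833 [ 0.3953 -0.0341  0.0797] z [-0.0046  0.003  -1.    ] x [-0.1568  0.9876  0.0036] q [ -5.  -16.6 -23.7  83.2   0.1  75.9] model err [-0.003  0.    -0.001] op 0.08492078028801234 0.0 [-0.2  0.1 -0.4]
yaw 99.02
to (0.3953, -0.035, 0.007) tool shift [-0.0012  0.0002  0.0727]
```

Call:
play_rows:
  steps:
    - [[-0.0006,0,0.014,0],[-0.0006,0,0.018,0],[0,0,0.018,0],[0,0,0.015,0],[0,0,0.009,0]]

```text
time: 22.2
ee_pos: [0.3942, -0.036, 0.0044]
tcp_rot: [-179.6, -0.2, 99.0]
wrist_force: [0.1, -0.0, -0.1]
opening: 0.0846
grasp_force: 0.0
```

Call:
play_rows:
  steps:
    - [[0,0,0,0],[0,0,0,0],[0,0,0,0],[0,0,0,0],[0,0,0,0]]
  gripper: 0.04
  squeeze: 70

```text
time: 22.62
ee_pos: [0.3953, -0.0365, 0.0083]
tcp_rot: [-179.8, -0.2, 99.0]
wrist_force: [-7.4, -0.5, 13.7]
opening: 0.041
grasp_force: 54.7
```

Call:
play_rows:
  steps:
    - [[0,0,0,0],[0,0,0,0],[0,0,0,0],[0,0,0,0],[0,0,0,0]]

```text
time: 23.03
ee_pos: [0.3953, -0.0365, 0.0083]
tcp_rot: [-179.8, -0.2, 99.0]
wrist_force: [-7.5, 0.0, 11.8]
opening: 0.0408
grasp_force: 54.6
```

Call:
play_rows:
  steps:
    - [[0,0,-0.004,0],[0,0,-0.008,0],[0,0,-0.01,0],[0,0,-0.008,0],[0,0,0,0]]

```text
time: 23.45
ee_pos: [0.3968, -0.0364, 0.0387]
tcp_rot: [-179.9, -0.2, 99.0]
wrist_force: [0.8, -0.0, -2.7]
opening: 0.0412
grasp_force: 50.4
```

```bash
python3 st.py; python3 - <<'E'
from workcell import bot
from h import *
c=bot.camera("side"); cv2.imwrite("pics/horiz.png",crop(c,190,220,180,140,4))
hsv=cv2.cvtColor(c["img"],cv2.COLOR_BGR2HSV)
for k,lo,hi in(("gold",(15,150,120),(32,255,255)),("green",(60,100,10),(95,255,110)),("cream",(0,0,135),(40,70,255))):
    m=cv2.inRange(hsv,lo,hi)[270:370,225:330]; N,_,st,ce=cv2.connectedComponentsWithStats(m)
    for i in range(1,N):
        if st[i,4]>25: print(k,st[i]+[225,270,0,0,0],(ce[i]+[225,270]).round(1))
E
```

```text
23.45 [ 0.3968 -0.0364  0.0387] z [-0.0018  0.0026 -1.    ] x [-0.1566  0.9877  0.0028] q [ -5.3 -16.  -27.8  78.3   0.1  75.6] model err [-0.002  0.    -0.001] op 0.04117916179327375 50.39533495903015 [ 0.8 -0.  -2.7]
yaw 99.01
gold [225 270  18  11  60] [233.8 274.9]
gold [283 324  26  22 303] [295.6 334.1]
green [238 292   9   8  29] [242.  295.2]
green [263 307  25  26 340] [274.7 319.6]
```

View pics/horiz.png

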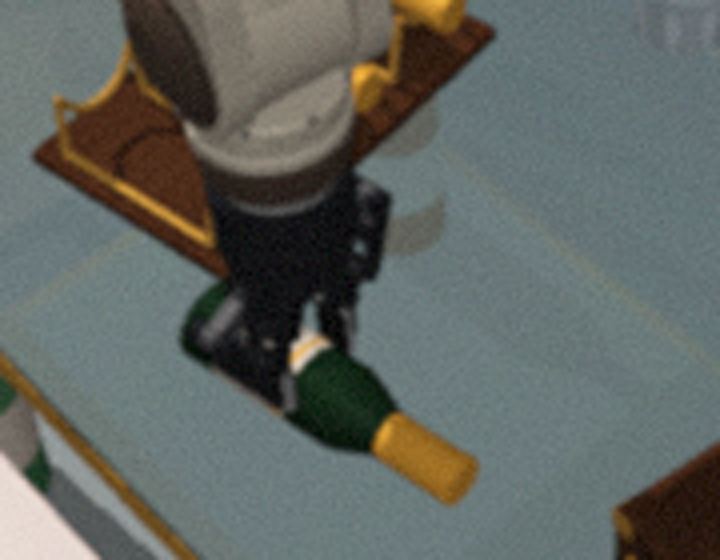

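The bottle is held horizontally across the body, base at crop (200,330), foil tip at (462,480). I'll verify its height and level numerically.

```bash
cat > pose.py <<'E'
from workcell import bot
from h import *
from scipy.optimize import minimize
ph=np.linspace(0,2*np.pi,30); d0=0
def ring(c,B,d,s,r):
    e=np.array([-d[1],d[0],0]); e/=np.linalg.norm(e); f=np.cross(d,e)
    return proj(c,B+d*s+r*(np.cos(ph)[:,None]*e+np.sin(ph)[:,None]*f))
def hull(c,B,d,segs):
    m=np.zeros((480,640),np.uint8)
    for a,b in zip(segs[:-1],segs[1:]):
        h=cv2.convexHull(np.r_[ring(c,B,d,*a),ring(c,B,d,*b)].astype(np.float32)); cv2.fillConvexPoly(m,(h*16).astype(np.int32),1,shift=4)
    return m
c=bot.camera("side"); hsv=cv2.cvtColor(c["img"],cv2.COLOR_BGR2HSV)
E
python3 - <<'E'
from pose import *
m=cv2.inRange(hsv,(15,130,90),(32,255,255)); m[:315]=0; m[:,:275]=0; m[:,315:]=0; print(m.astype(bool).sum())
M=cv2.moments(m,True); print("gold cen",M["m10"]/M["m00"],M["m01"]/M["m00"])
cn,_=cv2.findContours(m,0,2); k=max(cn,key=cv2.contourArea)[:,0]; 
d=np.array([.1625,-.9867,0])
for z in(.045,.05,.055,.06,.065):
  for pit in(-4,0,4):
    t=np.radians(pit); D=np.r_[d[:2]*np.cos(t),np.sin(t)]; g=np.array([.3963,-.0364-.0,z]); B=g-D*.0755
    h=hull(c,B,D,[(.134,.0145),(.188,.0145)]); H=cv2.moments(h,True); gr=ring(c,B,D,0,.025)
    print(z,pit,"gold cen",round(H["m10"]/H["m00"],1),round(H["m01"]/H["m00"],1),"n",h.sum(),"diff",(h!=(m>0)).sum(),"base mincol",gr[:,0].min().round(1),gr[:,1].min().round(1),gr[:,1].max().round(1))
E
```

```text
517
gold cen 295.08317214700196 367.05802707930366
0.045 -4 gold cen 297.5 339.8 n 398 diff 471 base mincol 235.7 292.6 311.3
0.045 0 gold cen 297.6 338.4 n 406 diff 399 base mincol 235.9 293.7 312.8
0.045 4 gold cen 297.3 336.8 n 400 diff 327 base mincol 236.2 294.9 314.5
0.05 -4 gold cen 297.5 338.5 n 397 diff 402 base mincol 235.4 291.2 310.0
0.05 0 gold cen 297.4 337.3 n 401 diff 350 base mincol 235.6 292.4 311.6
0.05 4 gold cen 297.3 335.7 n 407 diff 312 base mincol 235.9 293.6 313.2
0.055 -4 gold cen 297.5 337.3 n 404 diff 343 base mincol 235.1 289.9 308.7
0.055 0 gold cen 297.4 336.0 n 407 diff 316 base mincol 235.3 291.0 310.3
0.055 4 gold cen 297.1 334.3 n 409 diff 288 base mincol 235.6 292.2 311.9
0.06 -4 gold cen 297.3 336.2 n 390 diff 305 base mincol 234.8 288.5 307.4
0.06 0 gold cen 297.1 334.6 n 405 diff 288 base mincol 235.0 289.6 309.0
0.06 4 gold cen 297.0 333.0 n 411 diff 332 base mincol 235.3 290.9 310.6
0.065 -4 gold cen 297.0 334.8 n 409 diff 298 base mincol 234.5 287.1 306.0
0.065 0 gold cen 297.0 333.3 n 414 diff 319 base mincol 234.7 288.3 307.7
0.065 4 gold cen 297.1 331.8 n 414 diff 383 base mincol 234.9 289.5 309.3
```

```bash
python3 - <<'E'
from pose import *
P={"top":cv2.imread("pics/top0.png"),"side":cv2.imread("pics/side0.png")}; C={n:bot.camera(n) for n in P}
segs=[(0,.025),(.105,.025),(.115,.022),(.125,.017),(.134,.0145),(.188,.0145)]
def msk(n):
    h=cv2.cvtColor(P[n],cv2.COLOR_BGR2HSV); m=np.zeros(h.shape[:2],np.uint8)
    for lo,hi in(((15,140,110),(32,255,255)),((50,90,5),(90,255,130)),((0,0,140),(40,75,255))): m|=cv2.inRange(h,lo,hi)
    return m>0
M={n:msk(n) for n in P}
for name,x0 in(("b",[.5332,.2906]),("c",[.6201,.3049])):
    def cost(v):
        B=np.array([x0[0]+v[0]/1e3,x0[1]+v[1]/1e3,.064]); t=np.radians(-80.67+v[2]); d=np.array([np.cos(t),np.sin(t),0]); s=0
        for n in P:
            h=hull(C[n],B,d,segs); roi=cv2.dilate(hull(C[n],np.array([*x0,.064]),np.array([.162,-.987,0]),segs),np.ones((13,13)))>0
            s+=((h>0)!=M[n])[roi].sum()
        return s
    best=min(((cost((a,b,g)),a,b,g) for a in range(-8,9,2) for b in range(-8,9,2) for g in(-2,0,2)))
    r=minimize(cost,best[1:],method="Nelder-Mead",options=dict(initial_simplex=[np.array(best[1:])+k for k in([0,0,0],[2,0,0],[0,2,0],[0,0,1.5])]))
    print(name,best,r.x.round(2),r.fun,M["top"].sum())
E
```

```text
b (np.int64(925), 4, 0, 0) [ 4.99  0.68 -0.64] 905.0 76585
c (np.int64(805), 6, 4, -2) [ 5.76  3.69 -1.73] 791.0 76585
```

```bash
python3 - <<'E'
from pose import *
im=cv2.imread("pics/top0.png").astype(float); t=bot.camera("top"); d=np.array([.1621,-.9868,0])
for n,b in(("b",(.5332,.2906,.064)),("c",(.6201,.3049,.064))):
    B=np.array(b); r0=ring(t,B,d,0,.025); r1=ring(t,B,d,.188,.0145); print(n,"pred base mincol",r0[:,0].min().round(1),"rows",r0[:,1].min().round(1),r0[:,1].max().round(1),"tip maxcol",r1[:,0].max().round(1),"rows",r1[:,1].min().round(1),r1[:,1].max().round(1))
    # observed: per-row profiles
    rr=int(r0[:,1].mean()); print(" base cols",int(r0[:,0].min())-6, im[rr-2:rr+3,int(r0[:,0].min())-6:int(r0[:,0].min())+8].mean(0).mean(1).round(0))
    rr=int(r1[:,1].mean()); k=int(r1[:,0].max()); print(" tip cols",k-8,im[rr-2:rr+3,k-8:k+6,2].mean(0).round(0))
    for cc,tag in((int(r0[:,0].mean())+12,"body"),(int(r1[:,0].mean())-5,"neck")):
        q=[ring(t,B,d,s,r) for s,r in((.03,.025),)] if tag=="body" else [ring(t,B,d,.175,.0145)]
        q=q[0]; cc=int(q[:,0].mean()); lo=int(q[:,1].min())-5; hi=int(q[:,1].max())+6
        print(" ",tag,"pred rows",q[:,1].min().round(1),q[:,1].max().round(1),"from",lo,im[lo:hi,cc-1:cc+2].mean(1)[:,2].round(0))
E
```

```text
b pred base mincol 198.8 rows 272.9 292.6 tip maxcol 276.4 rows 264.1 275.5
 base cols 192 [144. 144. 144. 145. 145. 141. 113.  71.  56.  54.  55.  56.  55.  54.]
 tip cols 268 [216. 216. 218. 220. 221. 210. 167. 138. 135. 135. 134. 135. 135. 135.]
  body pred rows 270.8 290.5 from 265 [ 79.  84. 107. 131. 134. 142. 160. 180. 191. 200. 206. 209. 213. 215.
 215. 216. 216. 213. 210. 206. 201. 197. 192. 183. 167. 142. 103.  94.
 100.  96.  80.]
  neck pred rows 265.0 276.4 from 259 [103.  96.  83.  83.  95. 122. 160. 193. 208. 215. 220. 223. 224. 222.
 215. 205. 190. 157.  99.  81.  80.  80.  80.]
c pred base mincol 193.8 rows 238.6 258.1 tip maxcol 270.8 rows 230.0 241.3
 base cols 187 [143. 144. 143. 143. 142. 129.  86.  56.  52.  53.  55.  56.  55.  55.]
 tip cols 262 [217. 218. 220. 221. 219. 199. 153. 134. 133. 133. 134. 133. 133. 134.]
  body pred rows 236.6 256.1 from 231 [115. 108. 123. 139. 141. 155. 172. 186. 196. 203. 208. 212. 216. 216.
 217. 216. 213. 211. 207. 202. 198. 193. 186. 175. 157. 126.  97.  90.
  91.  89.  84.]
  neck pred rows 230.9 242.2 from 225 [106. 106.  98.  83.  94. 122. 163. 197. 210. 217. 222. 225. 225. 220.
 212. 201. 184. 152.  97.  81.  81.  80.  81.]
```

Call:
play_rows:
  steps:
    - [[0,0,-0.01,-0.0058],[0,0,-0.018,0],[0,0,-0.024,0],[0,0,-0.024,0],[0,0,-0.018,0]]

```text
time: 24.22
ee_pos: [0.3962, -0.0366, 0.1329]
tcp_rot: [-179.8, -0.2, 99.4]
wrist_force: [-0.0, -0.0, -3.5]
opening: 0.0415
grasp_force: 50.4
```

Call:
play_rows:
  steps:
    - [[0.006,0.003,0,0],[0.012,0.005,0,0],[0.018,0.008,0,0],[0.018,0.008,0,0],[0.018,0.008,0,0]]

```text
time: 24.63
ee_pos: [0.4158, 0.0408, 0.1299]
tcp_rot: [-179.7, -0.2, 99.3]
wrist_force: [0.0, -0.1, -3.0]
opening: 0.041
grasp_force: 50.4
```

Call:
play_rows:
  steps:
    - [[0.018,0.008,0,0],[0.018,0.008,0,0],[0.018,0.008,0,0],[0.018,0.008,0,0],[0.018,0.008,0,0]]

```text
time: 25.05
ee_pos: [0.4405, 0.1363, 0.1298]
tcp_rot: [-179.7, -0.2, 99.4]
wrist_force: [0.7, 0.1, -3.3]
opening: 0.0412
grasp_force: 50.4
```

Call:
play_rows:
  steps:
    - [[0.018,0.008,0,0],[0.016,0.007,0,0],[0.012,0.005,0,0],[0.008,0.004,0,0],[0.004,0.002,0,0]]

```text
time: 25.47
ee_pos: [0.4569, 0.1974, 0.1302]
tcp_rot: [-179.7, -0.2, 99.4]
wrist_force: [0.1, -1.5, -4.1]
opening: 0.0412
grasp_force: 50.4
```

```bash
python3 st.py .4583 .2039 .075; python3 - <<'E'
from pose import *
o=bot.get_obs(); p=o["ee_pos"]; yaw=np.radians(o["tcp_rot"][2]); d=-np.array([np.cos(yaw),np.sin(yaw),0])
hsv=cv2.cvtColor(c["img"],cv2.COLOR_BGR2HSV)
for pit in(-6,-3,0,3,6):
    t=np.radians(pit); D=np.r_[d[:2]*np.cos(t),np.sin(t)]; g=p+[0,0,.0167]; B=g-D*.0755
    h=hull(c,B,D,[(.134,.0145),(.188,.0145)]); H=cv2.moments(h,True); print(pit,"pred gold",round(H["m10"]/H["m00"],1),round(H["m01"]/H["m00"],1),h.sum(),"base",ring(c,B,D,0,.025)[:,0].min().round(1),ring(c,B,D,0,.025)[:,1].min().round(1))
    if pit==0: h0=cv2.dilate(h,np.ones((9,9)))
m=cv2.inRange(hsv,(15,130,90),(32,255,255))*(h0>0)
N,_,st,ce=cv2.connectedComponentsWithStats(m.astype(np.uint8)); print([(st[i],ce[i].round(1)) for i in range(1,N) if st[i,4]>20])
cv2.imwrite("pics/over.png",crop(c,150,150,200,150,4))
E
```

```text
25.4667 [0.4569 0.1974 0.1302] z [-0.0057  0.0025 -1.    ] x [-0.1633  0.9866  0.0034] q [ 23.2  -2.8  -6.2  86.8   0.3 103.8] model err [-0.001 -0.    -0.001] op 0.04118002430182396 50.41650652885437 [ 0.1 -1.5 -4.1]
yaw 99.4
to (0.4583, 0.2039, 0.075) tool shift [0.006  0.0027 0.0552]
-6 pred gold 248.4 240.0 343 base 192.0 198.5
-3 pred gold 248.3 238.6 348 base 192.2 199.5
0 pred gold 248.2 237.3 353 base 192.4 200.5
3 pred gold 247.9 236.1 340 base 192.6 201.6
6 pred gold 247.5 234.4 342 base 192.9 202.7
[(array([235, 226,  25,  21, 304], dtype=int32), array([246.8, 236. ])), (array([231, 238,  27,  15,  88], dtype=int32), array([243.4, 246. ]))]
```

Call:
play_rows:
  steps:
    - [[0.002,0.0009,0.008,0],[0.002,0.0009,0.012,0],[0.002,0.0009,0.013,0],[0,0,0.013,0],[0,0,0.009,0]]

```text
time: 25.93
ee_pos: [0.4576, 0.2021, 0.0735]
tcp_rot: [-179.6, -0.2, 99.3]
wrist_force: [-1.2, -0.3, -4.0]
opening: 0.0408
grasp_force: 50.4
```

```bash
python3 st.py .4583 .2039 .050
```

```text
25.9333 [0.4576 0.2021 0.0735] z [-0.0067  0.0019 -1.    ] x [-0.1615  0.9869  0.003 ] q [ 23.7  -2.  -11.7  80.6   0.3 104.4] model err [-0.    -0.    -0.001] op 0.040845509781275026 50.41775465011597 [-1.2 -0.3 -4. ]
yaw 99.3
to (0.4583, 0.2039, 0.05) tool shift [0.0016 0.0011 0.0235]
```

Call:
play_rows:
  steps:
    - [[0.0008,0.0005,0.005,0],[0.0008,0.0005,0.005,0],[0,0,0.005,0],[0,0,0.004,0],[0,0,0.002,0]]

```text
time: 26.35
ee_pos: [0.459, 0.2047, 0.0544]
tcp_rot: [-179.7, -0.2, 99.3]
wrist_force: [-0.6, -0.5, -3.1]
opening: 0.0411
grasp_force: 50.4
```

Call:
play_rows:
  steps:
    - [[0,0,0.001,0],[0,0,0.001,0],[0,0,0,0],[0,0,0,0],[0,0,0,0]]

```text
time: 26.77
ee_pos: [0.4592, 0.2048, 0.0531]
tcp_rot: [-179.8, -0.2, 99.3]
wrist_force: [0.8, -0.4, -3.4]
opening: 0.041
grasp_force: 50.4
```

Still carrying the full weight, so I'll lower it gently until the saddles take it.

Call:
play_rows:
  steps:
    - [[0,0,0.001,0],[0,0,0.001,0],[0,0,0.001,0],[0,0,0,0],[0,0,0,0]]

```text
time: 27.18
ee_pos: [0.4589, 0.2047, 0.0497]
tcp_rot: [-179.7, -0.2, 99.3]
wrist_force: [0.6, 0.9, -3.5]
opening: 0.0411
grasp_force: 50.4
```

Call:
play_rows:
  steps:
    - [[0,0,0.001,0],[0,0,0.001,0],[0,0,0,0],[0,0,0,0],[0,0,0,0]]

```text
time: 27.6
ee_pos: [0.459, 0.2048, 0.0485]
tcp_rot: [-179.8, -0.2, 99.3]
wrist_force: [-3.9, -1.5, 5.3]
opening: 0.0412
grasp_force: 53.5
```

Call:
play_rows:
  steps:
    - [[0,0,0.0005,0],[0,0,0,0],[0,0,0,0],[0,0,0,0],[0,0,0,0]]
  squeeze: 20

```text
time: 28.02
ee_pos: [0.4591, 0.2049, 0.0484]
tcp_rot: [-179.8, -0.2, 99.3]
wrist_force: [-4.7, -1.7, 8.7]
opening: 0.0414
grasp_force: 54.7
```

Call:
play_rows:
  steps:
    - [[0,0,0,0],[0,0,0,0],[0,0,0,0],[0,0,0,0],[0,0,0,0]]
  gripper: 0.052

```text
time: 28.43
ee_pos: [0.459, 0.2048, 0.0472]
tcp_rot: [-179.7, -0.2, 99.3]
wrist_force: [-0.3, -0.8, 0.0]
opening: 0.0521
grasp_force: 0.0
```

Call:
play_rows:
  steps:
    - [[0,0,0,0],[0,0,0,0],[0,0,0,0],[0,0,0,0],[0,0,0,0]]
  gripper: 0.065

```text
time: 28.85
ee_pos: [0.459, 0.2048, 0.0473]
tcp_rot: [-179.8, -0.2, 99.3]
wrist_force: [0.0, 0.8, 0.1]
opening: 0.0649
grasp_force: 0.0
```

Call:
play_rows:
  steps:
    - [[0,0,-0.004,0],[0,0,-0.006,0],[0,0,-0.008,0],[0,0,-0.01,0],[0,0,-0.012,0]]

```text
time: 29.27
ee_pos: [0.4591, 0.2046, 0.0884]
tcp_rot: [-179.7, -0.2, 99.3]
wrist_force: [0.1, 0.2, 0.1]
opening: 0.0651
grasp_force: 0.0
```

Call:
play_rows:
  steps:
    - [[0,0,-0.03,0],[0,0,-0.035,0],[0,0,-0.035,0],[0,0,-0.03,0],[0,0,-0.02,0]]

```text
time: 29.68
ee_pos: [0.4603, 0.2044, 0.242]
tcp_rot: [-180.0, -0.3, 99.3]
wrist_force: [0.6, 0.6, -0.7]
opening: 0.0649
grasp_force: 0.0
```

Call:
play_rows:
  steps:
    - [[-0.03,-0.01,0,0],[-0.035,-0.01,0,0],[-0.035,-0.01,0,0],[-0.035,-0.01,0,0],[-0.02,-0.01,0,0]]

```text
time: 30.1
ee_pos: [0.4354, 0.0407, 0.2383]
tcp_rot: [-179.8, -0.2, 99.3]
wrist_force: [-0.4, 0.7, 0.2]
opening: 0.0655
grasp_force: 0.0
```

Call:
play_rows:
  steps:
    - [[-0.03,-0.01,0,0],[-0.035,-0.01,0,0],[-0.035,-0.01,0,0],[-0.035,-0.01,0,0],[-0.02,-0.01,0,0]]

```text
time: 30.52
ee_pos: [0.4111, -0.1206, 0.2378]
tcp_rot: [-179.8, -0.1, 99.3]
wrist_force: [0.1, -0.3, 0.4]
opening: 0.0651
grasp_force: 0.0
```

```bash
python3 st.py; python3 - <<'E'
from workcell import bot
from pose import *
for n in("top","side"):
    C=bot.camera(n); im=C["img"]; f=im.astype(float); cv2.imwrite(f"pics/end_{n}.png",im)
    hs=cv2.cvtColor(im,cv2.COLOR_BGR2HSV); d=np.array([.1621,-.9868,0])
    for nm,b in(("a",(.4464,.2764,.064)),("b",(.5332,.2906,.064)),("c",(.6201,.3049,.064))):
        B=np.array(b); out=[nm]
        for k,lo,hi,sg in(("gold",(15,140,110),(32,255,255),[(.134,.0145),(.188,.0145)]),("cream",(0,0,135),(40,75,255),[(.02,.025),(.1,.025)])):
            h=hull(C,B,d,sg); z=cv2.dilate(h,np.ones((7,7)))>0; m=(cv2.inRange(hs,lo,hi)>0)&z; ys,xs=np.nonzero(m); H=cv2.moments(h,True)
            out.append((k,len(xs),"obs-pred",(xs.mean()-H["m10"]/H["m00"]).round(2),(ys.mean()-H["m01"]/H["m00"]).round(2)))
        r=ring(C,B,d,0,.025); rr=int(r[:,1].mean()); k=int(r[:,0].min()); out.append(("base pred",r[:,0].min().round(1),k-6,f[rr-2:rr+3,k-6:k+8].mean(0).mean(1).round(0)))
        print(n,*out)
E
```

```text
30.5167 [ 0.4111 -0.1206  0.2378] z [-0.0035  0.0019 -1.    ] x [-0.161   0.9869  0.0024] q [-16.4 -10.4  -1.2  99.5   0.   64.4] model err [-0.003  0.001  0.001] op 0.06507805606883423 0.0 [ 0.1 -0.3  0.4]
yaw 99.27
top a ('gold', 304, 'obs-pred', np.float64(-2.29), np.float64(-0.02)) ('cream', 428, 'obs-pred', np.float64(-7.37), np.float64(1.17)) ('base pred', np.float64(203.7), 197, array([142., 142., 142., 141., 125.,  83.,  56.,  53.,  52.,  54.,  54.,
        53.,  53.,  57.]))
top b ('gold', 295, 'obs-pred', np.float64(-1.25), np.float64(-0.28)) ('cream', 417, 'obs-pred', np.float64(-5.71), np.float64(0.53)) ('base pred', np.float64(198.8), 192, array([141., 141., 141., 141., 141., 138., 109.,  69.,  54.,  53.,  53.,
        53.,  52.,  53.]))
top c ('gold', 300, 'obs-pred', np.float64(-2.28), np.float64(-0.52)) ('cream', 409, 'obs-pred', np.float64(-6.35), np.float64(0.6)) ('base pred', np.float64(193.8), 187, array([140., 140., 139., 139., 138., 126.,  84.,  53.,  49.,  51.,  53.,
        53.,  53.,  53.]))
side a ('gold', 292, 'obs-pred', np.float64(-3.03), np.float64(-3.05)) ('cream', 292, 'obs-pred', np.float64(-8.41), np.float64(-6.85)) ('base pred', np.float64(198.4), 192, array([121., 121., 120., 122., 111.,  74.,  36.,  23.,  23.,  24.,  23.,
        33.,  75., 132.]))
side b ('gold', 62, 'obs-pred', np.float64(-8.65), np.float64(-2.95)) ('cream', 259, 'obs-pred', np.float64(-7.07), np.float64(-6.08)) ('base pred', np.float64(222.8), 216, array([116., 116., 115., 117., 118., 114.,  96.,  62.,  34.,  23.,  23.,
        25.,  27.,  45.]))
side c ('gold', 0, 'obs-pred', np.float64(nan), np.float64(nan)) ('cream', 170, 'obs-pred', np.float64(-7.07), np.float64(-6.77)) ('base pred', np.float64(245.5), 239, array([115., 116., 117., 116., 116.,  97.,  59.,  28.,  18.,  19.,  16.,
        22.,  46.,  99.]))<stdin>:10: RuntimeWarning: Mean of empty slice.
  ret = ret.dtype.type(ret / rcount)
```

The bottle is seated and level with the hand clear, but its base sits about 3–4 mm beyond the others' line. There is time to slide it back in line.

Call:
play_rows:
  steps:
    - [[0.02,0.01,0,0],[0.035,0.01,0,0],[0.035,0.01,0,0],[0.035,0.01,0,0],[0.035,0.01,0,0]]

```text
time: 31.08
ee_pos: [0.4347, 0.0507, 0.238]
tcp_rot: [-179.8, -0.2, 99.4]
wrist_force: [0.2, 0.3, 0.8]
opening: 0.0649
grasp_force: 0.0
```

Call:
play_rows:
  steps:
    - [[0.035,0.01,0,0],[0.035,0.01,0,0],[0.035,0.01,0,0],[0.03,0.01,0,0],[0.015,0.01,0,0]]

```text
time: 31.5
ee_pos: [0.459, 0.2086, 0.238]
tcp_rot: [-179.8, -0.3, 99.6]
wrist_force: [-0.1, 0.0, 0.6]
opening: 0.0651
grasp_force: 0.0
```

Call:
play_rows:
  steps:
    - [[0,0,0,0],[0,0,0,0],[0,0,0,0],[0,0,0,0],[0,0,0,0]]

```text
time: 31.92
ee_pos: [0.4598, 0.2036, 0.2378]
tcp_rot: [-179.8, -0.2, 99.3]
wrist_force: [-0.3, -0.4, 0.3]
opening: 0.0651
grasp_force: 0.0
```

```bash
python3 st.py .459 .2048 .12
```

```text
31.9167 [0.4598 0.2036 0.2378] z [-0.0042  0.0031 -1.    ] x [-0.1613  0.9869  0.0037] q [ 23.7  -0.5   8.   98.6   0.3 104.4] model err [-0.001 -0.     0.001] op 0.06508035489687358 0.0 [-0.3 -0.4  0.3]
yaw 99.28
to (0.459, 0.2048, 0.12) tool shift [ 0.0009 -0.0002  0.1178]
```

Call:
play_rows:
  steps:
    - [[0,0,0.02,0],[0,0,0.028,0],[0,0,0.028,0],[0,0,0.024,0],[0,0,0.018,0]]

```text
time: 32.33
ee_pos: [0.4587, 0.2035, 0.1174]
tcp_rot: [-179.7, -0.2, 99.3]
wrist_force: [0.4, 0.5, -0.1]
opening: 0.0652
grasp_force: 0.0
```

Call:
play_rows:
  steps:
    - [[0,0,0.016,0],[0,0,0.016,0],[0,0,0.016,0],[0,0,0.014,0],[0,0,0.008,0]]

```text
time: 32.75
ee_pos: [0.4584, 0.2038, 0.048]
tcp_rot: [-179.7, -0.2, 99.3]
wrist_force: [-0.4, 0.2, -0.0]
opening: 0.0649
grasp_force: 0.0
```

Call:
play_rows:
  steps:
    - [[0,0,0,0],[0,0,0,0],[0,0,0,0],[0,0,0,0],[0,0,0,0]]
  gripper: 0.04
  squeeze: 25

```text
time: 33.17
ee_pos: [0.4583, 0.2043, 0.0506]
tcp_rot: [-179.7, -0.2, 99.3]
wrist_force: [-7.0, -3.3, 3.9]
opening: 0.0403
grasp_force: 12.6
```

Call:
play_rows:
  steps:
    - [[0,0,0,0],[0,0,0,0],[0,0,0,0],[0,0,0,0],[0,0,0,0]]

```text
time: 33.58
ee_pos: [0.4583, 0.2043, 0.0506]
tcp_rot: [-179.7, -0.2, 99.3]
wrist_force: [-8.0, -3.1, 3.4]
opening: 0.0406
grasp_force: 12.6
```

Call:
play_rows:
  steps:
    - [[-0.001,0,0,0],[-0.001,0,0,0],[-0.001,0,0,0],[-0.0005,0,0,0],[0,0,0,0]]

```text
time: 34.0
ee_pos: [0.4588, 0.2022, 0.0509]
tcp_rot: [-179.7, -0.4, 99.4]
wrist_force: [-7.5, 4.3, 4.6]
opening: 0.0406
grasp_force: 11.2
```

Call:
play_rows:
  steps:
    - [[0,0,0,0],[0,0,0,0],[0,0,0,0],[0,0,0,0],[0,0,0,0]]
  gripper: 0.052

```text
time: 34.42
ee_pos: [0.4598, 0.2012, 0.0495]
tcp_rot: [-179.8, -0.2, 99.3]
wrist_force: [0.7, -0.6, -0.7]
opening: 0.052
grasp_force: 0.0
```

Call:
play_rows:
  steps:
    - [[0,0,0,0],[0,0,0,0],[0,0,0,0],[0,0,0,0],[0,0,0,0]]
  gripper: 0.065

```text
time: 34.83
ee_pos: [0.4596, 0.2013, 0.0493]
tcp_rot: [-179.7, -0.2, 99.3]
wrist_force: [-0.3, -0.5, -0.0]
opening: 0.0649
grasp_force: 0.0
```

Call:
play_rows:
  steps:
    - [[0,0,-0.004,0],[0,0,-0.006,0],[0,0,-0.008,0],[0,0,-0.01,0],[0,0,-0.012,0]]

```text
time: 35.25
ee_pos: [0.4597, 0.2012, 0.0904]
tcp_rot: [-179.8, -0.2, 99.3]
wrist_force: [0.4, 0.1, 0.7]
opening: 0.0653
grasp_force: 0.0
```

Call:
play_rows:
  steps:
    - [[0,0,-0.03,0],[0,0,-0.035,0],[0,0,-0.035,0],[0,0,-0.03,0],[0,0,-0.02,0]]

```text
time: 35.67
ee_pos: [0.4609, 0.2009, 0.244]
tcp_rot: [-180.0, -0.3, 99.3]
wrist_force: [1.5, 0.1, -0.1]
opening: 0.0652
grasp_force: 0.0
```

Call:
play_rows:
  steps:
    - [[-0.03,-0.01,0,0],[-0.035,-0.01,0,0],[-0.035,-0.01,0,0],[-0.035,-0.01,0,0],[-0.03,-0.01,0,0]]

```text
time: 36.08
ee_pos: [0.4375, 0.0281, 0.2403]
tcp_rot: [-179.8, -0.2, 99.3]
wrist_force: [0.5, -0.9, 0.3]
opening: 0.065
grasp_force: 0.0
```

Call:
play_rows:
  steps:
    - [[-0.03,-0.01,0,0],[-0.035,-0.01,0,0],[-0.035,-0.01,0,0],[-0.03,-0.01,0,0],[-0.015,-0.01,0,0]]

```text
time: 36.5
ee_pos: [0.4117, -0.1241, 0.2397]
tcp_rot: [-179.8, -0.1, 99.2]
wrist_force: [0.6, 0.2, -0.3]
opening: 0.0648
grasp_force: 0.0
```

```bash
python3 st.py; python3 - <<'E'
from workcell import bot
from pose import *
for n in("top","side"):
    C=bot.camera(n); im=C["img"]; f=im.astype(float)
    hs=cv2.cvtColor(im,cv2.COLOR_BGR2HSV); d=np.array([.1621,-.9868,0]); old=cv2.imread(f"pics/{n}0.png")
    for nm,b in(("a",(.4464,.2764,.064)),("b",(.5332,.2906,.064)),("c",(.6201,.3049,.064))):
        B=np.array(b); out=[nm]
        for k,lo,hi,sg in(("gold",(15,140,110),(32,255,255),[(.134,.0145),(.188,.0145)]),("cream",(0,0,135),(40,75,255),[(.02,.025),(.1,.025)])):
            h=hull(C,B,d,sg); z=cv2.dilate(h,np.ones((7,7)))>0; m=(cv2.inRange(hs,lo,hi)>0)&z; ys,xs=np.nonzero(m); H=cv2.moments(h,True)
            if len(xs): out.append((k,len(xs),(xs.mean()-H["m10"]/H["m00"]).round(2),(ys.mean()-H["m01"]/H["m00"]).round(2)))
        r=ring(C,B,d,0,.025); rr=int(r[:,1].mean()); k=int(r[:,0].min()); out.append(("base",r[:,0].min().round(1),k-6,f[rr-2:rr+3,k-6:k+8].mean(0).mean(1).round(0)))
        print(n,*out)
    D=cv2.absdiff(cv2.GaussianBlur(im,(5,5),0),cv2.GaussianBlur(old,(5,5),0)).max(2)>45
    N,_,st,ce=cv2.connectedComponentsWithStats(D.astype(np.uint8)); print([st[i].tolist() for i in range(1,N) if st[i,4]>40])
E
```

```text
36.5 [ 0.4117 -0.1241  0.2397] z [-0.0037  0.0019 -1.    ] x [-0.1605  0.987   0.0025] q [-16.8 -10.1  -0.7  99.7   0.   64. ] model err [-0.003  0.001  0.001] op 0.06484600774175395 0.0 [ 0.6  0.2 -0.3]
yaw 99.24
top a ('gold', 294, np.float64(-1.82), np.float64(-0.17)) ('cream', 431, np.float64(-6.6), np.float64(0.94)) ('base', np.float64(203.7), 197, array([142., 142., 142., 142., 140., 115.,  75.,  54.,  52.,  54.,  54.,
        54.,  53.,  53.]))
top b ('gold', 297, np.float64(-1.3), np.float64(-0.28)) ('cream', 418, np.float64(-5.69), np.float64(0.53)) ('base', np.float64(198.8), 192, array([141., 141., 140., 141., 140., 138., 109.,  69.,  54.,  53.,  53.,
        53.,  53.,  53.]))
top c ('gold', 300, np.float64(-2.24), np.float64(-0.48)) ('cream', 409, np.float64(-6.35), np.float64(0.6)) ('base', np.float64(193.8), 187, array([140., 140., 139., 139., 138., 126.,  83.,  53.,  49.,  52.,  53.,
        52.,  53.,  53.]))
[[355, 285, 19, 54, 379], [342, 291, 103, 123, 6796], [202, 301, 56, 27, 1033], [258, 300, 22, 13, 210], [543, 300, 5, 33, 105], [33, 407, 73, 44, 1090], [3, 40
[... 852 characters left out ...]
8.,  59.,  28.,  17.,  16.,  17.,
        22.,  49., 100.]))
[[0, 0, 33, 87, 1040], [202, 0, 57, 35, 317], [0, 4, 328, 232, 27965], [222, 9, 57, 55, 898], [0, 65, 5, 31, 122], [260, 73, 36, 16, 270], [270, 78, 45, 24, 617], [243, 142, 23, 41, 558], [258, 188, 61, 97, 2171], [260, 192, 13, 19, 130], [197, 223, 15, 19, 129], [0, 226, 28, 21, 205], [205, 228, 38, 31, 629], [239, 249, 19, 18, 192], [0, 250, 46, 78, 2079], [140, 284, 172, 196, 7366], [7, 293, 117, 120, 4635], [362, 317, 17, 28, 392], [112, 346, 29, 69, 1026], [30, 350, 47, 40, 1342], [0, 371, 38, 97, 2273], [142, 383, 39, 58, 1229], [38, 417, 85, 50, 2536], [184, 438, 34, 42, 723], [477, 463, 17, 17, 110], [43, 468, 35, 12, 244]]
```

The base line now agrees with the other two bottles to about 1 mm, and nothing else on the cart has moved. Handing in.

```bash
python3 -c "
from workcell import bot
print(bot.job_done())"
```

```text
the job is handed in; nothing more can be done
None
```

I lifted the gold-foiled bottle out of the caddy, stood it on the glass to regrip, then laid it in the free cradle, its base within about 1 mm of the others by camera, and handed it in at about 37 s. To turn it on its side I tipped it on its base edge in the neck grip, released it lying on the glass, and regripped the body.

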